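Sort the repair bench's small things into their trays

TASK

Put the small things on the shoe repair bench away where they belong: the two thread spools into the wooden block with the two round wells, one to a well; the glue pot and the coil of rubber strip into the tray with two square bays, one to a bay, either way round; and the wooden closing block into the long tray that has a single bay. Leave each one upright as it stands now, resting fully on the floor of its own bay and let go.

Things in the scene. Friction and masses are not known exactly. Their poses are not given: they have to be found in the camera images.
- spool_a: White thread spool, an upright cylinder with flanges, 29 mm diameter, 41 mm tall. Origin: centre of its underside, on its axis. Local z points up as it stands. 
- spool_b: Orange-brown thread spool, the same shape: 29 mm diameter with flanges, 41 mm tall. Origin: centre of its underside, on its axis. Local z points up as it stands. 
- glue_pot: Small round glue pot with a wide white screw lid: lid 42 mm diameter (upper 25 mm), amber lower part 37 mm diameter, 49 mm tall in all. Origin: centre of its underside. Local z points up as it stands. 
- rubber_coil: Coil of black rubber strip standing on its edge face like a short plain cylinder, 35 mm diameter, 34 mm tall, no flanges. Origin: underside, within 1.5 mm of its axis. Local z points up as it stands. 
- closing_block: Pale wooden closing block (a shaped hand block with a waist), 106 mm long along its local y, up to 34 mm wide along local x (about 28 mm at the middle), up to 38 mm high. Grip it across its width at the middle of its length. Origin: centre of its underside. Local z points up as it stands. At the start its long side points roughly sideways (along the bench).
- partition_top (a point): Not to be handled: a point on the top edge of the bench's fixed upright wooden partition, which runs straight away from the robot (along x, about 24 mm thick, 154 mm high) between the left and right parts of the bench; carry things over it above 170 mm. The shelf at the back right is 185 mm up, its front edge about 145 mm further from the robot than this point.
- spool_block: Fixed pale wooden block, 68 (local x) by 130 (local y) by 22 mm high, with two round wells 54 mm in diameter and 10 mm deep (well floor 12 mm above the bench). Well centres lie at local y = +31 and -31 mm, x = 0. Origin: centre of its underside, on the bench top; z up.
- soling_tray: Fixed shallow wooden tray, 84 (local x) by 162 (local y) by 22 mm high, walls 6 mm thick, with one cross wall that makes two square bays of 72 by 72 mm. Bay centres lie at local y = +39 and -39 mm, x = 0; bay floor 12 mm above the bench, rim 22 mm. Origin: centre of its underside, on the bench top; z up.
- long_tray: Fixed shallow wooden tray, 74 (local x) by 144 (local y) by 22 mm high, walls 6 mm thick, with a single undivided bay of 62 (local x) by 132 mm (local y) centred on it; bay floor 12 mm above the bench, rim 22 mm. Origin: centre of its underside, on the bench top; z up.
There are look-alikes about, which are no part of the job. Leave any green or purple look-alike of the spool_b alone.

How it is judged:
By the outcome, as a careful person would: the job done as asked, in the order asked, and still so for the second after the job is handed in, with the robot touching nothing.
It also fails if it takes over 134 s, if anything falls off the work surface, if the arm or the gripper's body presses on something with over 40 N, if the wrist force passes 120 N, or if a joint passes its speed limit or range.

ROBOT

A 7-joint arm with a two-finger parallel gripper is mounted at the origin on a cart in front of the work surface, level with it; the furniture and walls round the work are solid. World frame = base frame: x ahead of the robot, y to its left, z up, the work surface at z = 0. Lengths are in m, angles in rad, forces in N, time in s.
With the tool pointing down it reaches from about 0.4 to 0.85 m from the base axis. Payload 10.4 kg.
Tool frame: the origin (TCP) lies at the very end of the fingers, on their centre line; the grasp point (between the pads) lies 19 mm behind it; z points along the fingers, y is the direction in which the jaws open and shut (so a half turn about z gives the same grasp; the last joint's range is limited). The gripper opens to 85 mm and grips with 20 to 120 N. Pads are 22 mm wide; open, the fingers measure 114 mm over their backs; the gripper's body (76 mm by 85 mm) begins 54 mm behind the grasp point. The pads swing forward as they close: fully open they stand 13 mm farther back than shut.
Start: joints at [1.148, 0.332, -0.065, 1.46, 0.022, 1.35, -0.088], TCP at [0.243, -0.576, 0.231] pointing down, gripper open.
Joint ranges: [-2.6, 2.6], [-0.5, 2.12], [-1.47, 1.34], [0.16, 2.42], [-1.27, 4.41], [0.06, 2.06], [-2.6, 2.6]. Speed limits (rad/s): [2.22, 2.22, 2.79, 2.79, 3.14, 3.14, 3.14].

INTERFACE

Orientations are given as a unit quaternion [x, y, z, w].
In Python, from rig import env gives the robot as it stands.
- The arm moves only by the tool play_rows, never from a script. Its argument "targets" is a list of rows, each an object of numbers: "dx", "dy", "dz": the shift along the tool's x, y, z in cm; "yaw": the turn about the tool's z in degrees. In form: [{"dx": .., "dy": .., "dz": .., "yaw": ..}, ...]. A call has 1 to 20 rows; each row is the pose to reach, as a shift and turn from the pose commanded when the call began, along the tool's axes at that moment; what a row does not reach only later rows make up. A row lasts 1/10 s, in which the tool goes at most 50 mm and 8.59 degrees, less where a joint would pass 70% of its speed; a pose out of reach is approached as far as the arm can. A call with a gripper value outside its range is refused whole. "gripper" is the closure in counts, from 0 (fully open) to 255 (shut), set as the call begins (left out, the last holds). The fingers move at their own pace and stop on an object; "force" is the grip in N (left out, the last holds). Time passes only in rows, so rows that repeat a pose let the fingers close. It gives the time, the measured TCP pose, the force and the opening at its end, in the units of the state.
- env.state(): the state, without advancing time (a new reading comes with each control period).
- env.get_image(name): name is "scene" or "top" or "wrist"; returns the picture (420x560x3 uint8, red, green, blue); there is no depth.
- env.get_calibration(name): a dict with "intrinsics" (3x3 intrinsics, pixels), "R" (3x3) and "t" (3): a world point X has camera coordinates R X + t. Camera axes: x right, y down, z forward; pixel columns grow to the right and rows downward; lengths in m; the calibration is good to about 2 mm. A picture is of the moment at which its call begins: read the wrist's pose just before it. get_calibration takes no time and is no camera call; for the wrist camera it gives the pose at the moment of the call.
- env.hand_in(): hands the job in, once; it reports no verdict.
Trained networks look in the newest picture that a camera, given by its name, has taken for a name from the list of things; names that differ only in an ending like _2 or _b are one class to them, and where a whole thing is asked for, a point or a joint stands for the part that bears it (a point fixed in the world has none). Each returns a list of dicts, best first, with "conf" (0 to 1); they miss things now and then, are a little off and sometimes report something else, mostly with a low value. They report only what shows in the picture. A call takes as long as a camera call. They do not tell look-alikes from the thing itself.
- env.masks_of(camera, thing): "mask" (420x560 bool, what is visible of it) and "box" ([left, top, width, height] in pixels, round what is visible of it).
The state is a dict: "t": time; "joint_positions": joint angles; "dq": joint speeds; "effort": joint torques, N m; "ee_pos": TCP position; "eef_rot": TCP orientation; "wrist_force": force on the tool from outside, world axes, zero at the start; "ft_torque": the same for the moment, N m; "width": finger opening in m.
Only numpy, scipy, OpenCV 4.12 (cv2) and the standard library are available. Lean on these libraries where they do the work, as an engineer would, in place of code of your own. Each camera call takes 0.05 s, during which the arm holds its last target.

## Working session

There is one attempt and no reset: what is moved stays moved. The work goes in short steps, Python scripts to look and compute and a tool call to move; the robot and the scene stay as the last step left them, time stands still between calls to the robot, and variables do not carry over. Pictures are saved under pics/ and viewed, and the job is handed in when it is done.

Besides the shell and the picture viewer there is one more tool, called by a JSON object that holds its "api" and its "payload", one argument or row to a line. play_rows: Moves the arm, as the interface text tells. Its arguments: {"type":"object","properties":{"targets":{"type":"array","items":{"type":"object","properties":{"dx":{"type":"number"},"dy":{"type":"number"},"dz":{"type":"number"},"yaw":{"type":"number"}}}},"gripper":{"type":"number"},"force":{"type":"number"}},"required":["targets"]}

```bash
mkdir -p pics; ls
python3 - <<'E'
from rig import env
import cv2,numpy as np
s=env.state();print({k:np.round(v,3).tolist() for k,v in s.items()})
for n in ["scene","top","wrist"]:
    im=env.get_image(n);cv2.imwrite(f"pics/{n}0.png",im[:,:,::-1])
    c=env.get_calibration(n);print(n,{k:np.round(v,3).tolist() for k,v in c.items()})
E
```

```text
pics
{'t': 0.0, 'joint_positions': [1.148, 0.333, -0.065, 1.461, 0.022, 1.35, -0.088], 'dq': [0.001, 0.0, 0.002, -0.0, -0.001, 0.0, 0.0], 'effort': [-0.001, -62.545, 0.049, -39.159, 0.016, 0.01, -0.0], 'ee_pos': [0.243, -0.575, 0.231], 'eef_rot': [0.98, 0.199, -0.0, -0.001], 'wrist_force': [-0.961, -0.146, 0.155], 'ft_torque': [0.005, -0.006, 0.022], 'width': 0.085}
scene {'intrinsics': [[511.006, 0.0, 279.764], [0.0, 511.006, 209.322], [0.0, 0.0, 1.0]], 'R': [[-0.795, -0.607, -0.004], [-0.389, 0.515, -0.764], [0.466, -0.606, -0.645]], 't': [0.412, 0.322, 0.997]}
top {'intrinsics': [[401.854, 0.0, 277.336], [0.0, 401.854, 204.235], [0.0, 0.0, 1.0]], 'R': [[-0.012, -1.0, -0.026], [-0.984, 0.016, -0.178], [0.178, 0.023, -0.984]], 't': [-0.023, 0.549, 1.148]}
wrist {'intrinsics': [[291.373, 0.0, 281.81], [0.0, 291.373, 207.241], [0.0, 0.0, 1.0]], 'R': [[0.389, -0.921, -0.003], [-0.874, -0.37, 0.314], [-0.29, -0.12, -0.949]], 't': [-0.624, -0.041, 0.382]}
```

View pics/scene0.png

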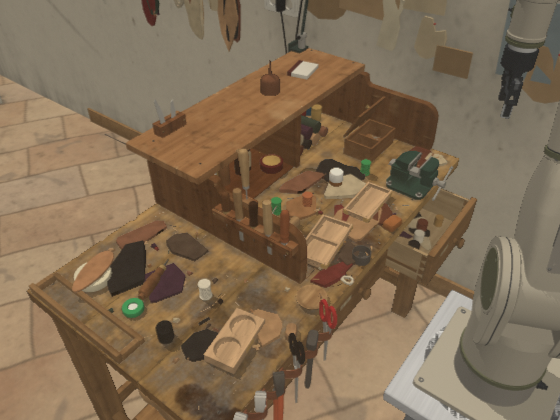

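View pics/top0.png

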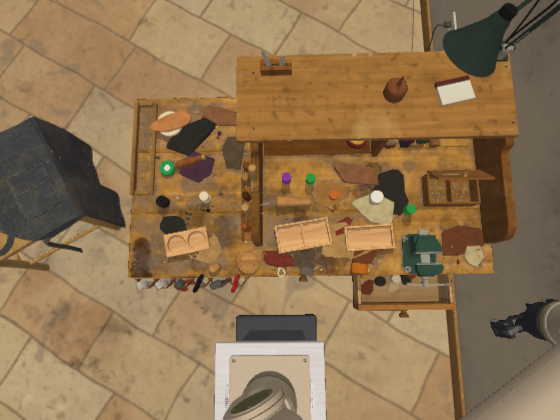

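View pics/wrist0.png

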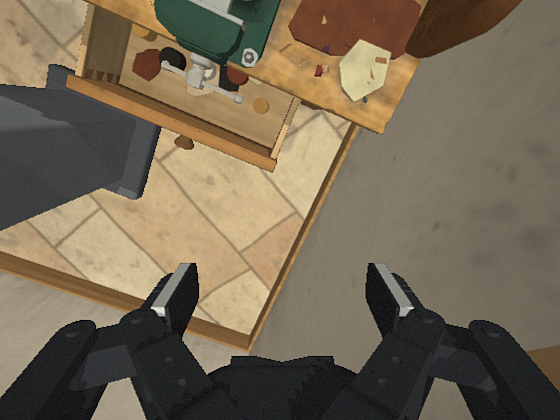

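```bash
cat > h.py <<'E'
from rig import env
import cv2,numpy as np
def ray(cal,u,v,z):
    K,R,t=[np.array(cal[k]) for k in("intrinsics","R","t")]
    d=R.T@np.linalg.solve(K,[u,v,1.]); o=-R.T@t
    return o+d*(z-o[2])/d[2]
def proj(cal,X):
    K,R,t=[np.array(cal[k]) for k in("intrinsics","R","t")]
    p=K@(R@np.array(X,float)+t); return p[:2]/p[2]
E
python3 - <<'E'
from h import *
T=["spool_a","glue_pot","rubber_coil","closing_block","spool_block","soling_tray","long_tray"]
for cam in ["top","scene"]:
    cal=env.get_calibration(cam)
    for t in T:
        for m in env.masks_of(cam,t)[:5]:
            v,u=np.nonzero(m["mask"]); 
            print(cam,t,round(m["conf"],2),m["box"],"cen",u.mean().round(1),v.mean().round(1),"xy@20mm",ray(cal,u.mean(),v.mean(),.02)[:2].round(3))
im=cv2.imread("pics/top0.png");cv2.imwrite("pics/topc.png",cv2.resize(im[140:290,125:325],None,fx=4,fy=4,interpolation=2))
cv2.imwrite("pics/topd.png",cv2.resize(im[140:290,255:455],None,fx=4,fy=4,interpolation=2))
E
```

```text
top spool_a 0.48 [199.3, 192.5, 10.6, 10.9] cen 204.6 197.0 xy@20mm [0.58  0.193]
top spool_a 0.47 [327.1, 189.6, 13.0, 10.1] cen 333.5 194.4 xy@20mm [ 0.581 -0.202]
top spool_a 0.47 [281.2, 174.6, 9.3, 10.0] cen 286.0 178.1 xy@20mm [ 0.635 -0.058]
top glue_pot 0.56 [368.0, 187.3, 15.7, 14.1] cen 375.3 197.9 xy@20mm [ 0.568 -0.328]
top rubber_coil 0.57 [159.7, 197.1, 11.7, 11.5] cen 163.0 201.9 xy@20mm [0.566 0.321]
top spool_block 0.62 [163.9, 228.8, 49.1, 26.8] cen 186.9 241.8 xy@20mm [0.443 0.244]
top soling_tray 0.57 [274.8, 216.9, 61.3, 40.0] cen 302.7 235.2 xy@20mm [ 0.458 -0.106]
top long_tray 0.58 [345.7, 226.0, 50.7, 26.6] cen 368.5 237.4 xy@20mm [ 0.448 -0.302]
scene spool_a 0.74 [200.3, 278.2, 11.2, 23.6] cen 204.4 289.5 xy@20mm [0.583 0.193]
scene spool_a 0.64 [301.6, 191.9, 11.2, 16.6] cen 306.5 199.5 xy@20mm [ 0.584 -0.205]
scene spool_a 0.64 [273.2, 198.8, 10.5, 14.2] cen 276.1 205.4 xy@20mm [ 0.635 -0.136]
scene glue_pot 0.64 [332.0, 168.9, 10.0, 18.5] cen 335.4 177.1 xy@20mm [ 0.577 -0.338]
scene rubber_coil 0.66 [155.8, 320.2, 23.0, 24.5] cen 164.3 332.0 xy@20mm [0.569 0.326]
scene closing_block 0.53 [290.1, 216.6, 8.4, 12.8] cen 294.7 220.8 xy@20mm [ 0.559 -0.116]
scene spool_block 0.94 [202.8, 311.7, 61.1, 63.2] cen 234.1 340.3 xy@20mm [0.441 0.254]
scene soling_tray 0.63 [304.3, 214.1, 48.4, 56.9] cen 325.8 240.3 xy@20mm [ 0.455 -0.103]
scene long_tray 0.77 [343.9, 180.8, 48.3, 41.6] cen 366.8 202.4 xy@20mm [ 0.448 -0.292]
```

View pics/topc.png

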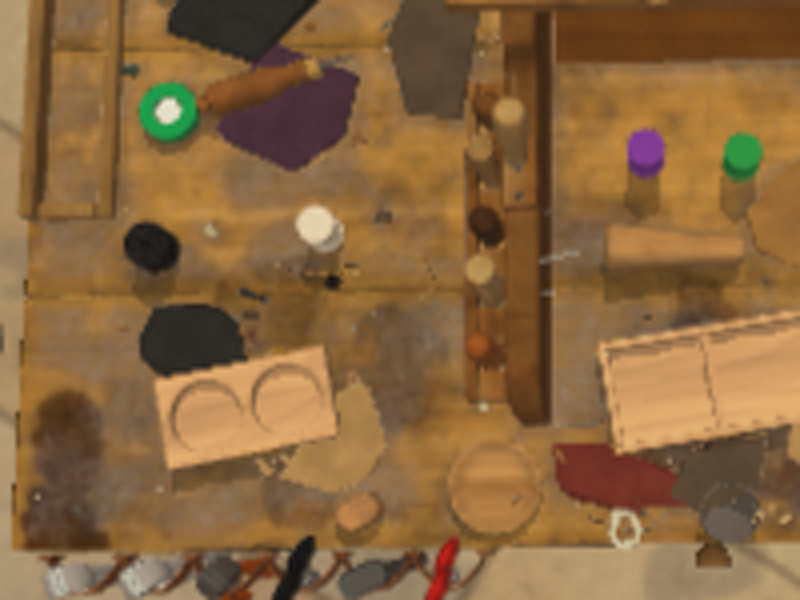

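View pics/topd.png

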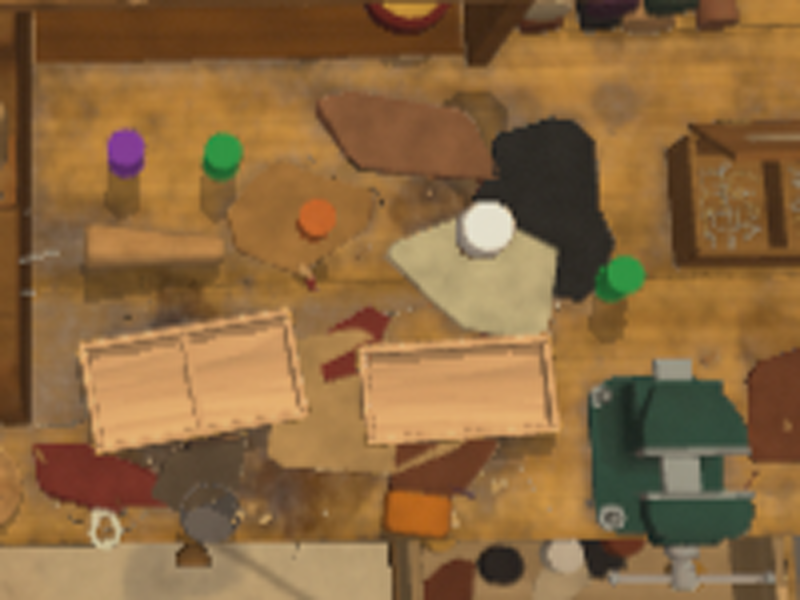

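```bash
cat >> h.py <<'E'
from scipy.optimize import minimize
def box(L,W,H): return np.array([[sx*L/2,sy*W/2,z] for sx in(-1,1) for sy in(-1,1) for z in(0,H)])
def cyl(D,H):
    a=np.linspace(0,2*np.pi,25)[:-1]
    return np.array([[D/2*np.cos(t),D/2*np.sin(t),z] for t in a for z in(0,H)])
SH={"spool_a":cyl(.029,.041),"glue_pot":np.vstack([cyl(.037,.03),cyl(.042,.025)+[0,0,.024]]),"rubber_coil":cyl(.035,.034),
"closing_block":box(.034,.106,.036),"spool_block":box(.068,.13,.022),"soling_tray":box(.084,.162,.022),"long_tray":box(.074,.144,.022)}
def P(cal,X):
    K,R,t=[np.array(cal[k]) for k in("intrinsics","R","t")]
    p=(X@R.T+t)@K.T; return p[:,:2]/p[:,2:]
def pose(X,p):
    c,s=np.cos(p[2]),np.sin(p[2]); return X@np.array([[c,s,0],[-s,c,0],[0,0,1]])+[p[0],p[1],p[3] if len(p)>3 else 0]
def hull(cal,sh,p): return cv2.convexHull(P(cal,pose(SH[sh],p)).astype(np.float32))[:,0]
def fit(cal,mask,sh,p0,S=4):
    v,u=np.nonzero(mask);a,b=max(0,u.min()-15),max(0,v.min()-15)
    m=mask[b:v.max()+15,a:u.max()+15].astype(np.uint8); m=cv2.resize(m,None,fx=S,fy=S,interpolation=cv2.INTER_NEAREST)
    def cost(p):
        h=(hull(cal,sh,p)-[a,b]+.5)*S
        im=np.zeros_like(m);cv2.fillPoly(im,[np.round(h*16).astype(np.int32)],1,shift=4)
        return 1-(im&m).sum()/max(1,(im|m).sum())
    best=None
    yaws=[p0[2]] if sh in("spool_a","glue_pot","rubber_coil") else p0[2]+np.array([-.2,0,.2])
    for y in yaws:
        q=np.array([p0[0],p0[1],y]); sim=np.vstack([q,q+[.012,0,0],q+[0,.012,0],q+[0,0,.15]])
        r=minimize(cost,q,method="Nelder-Mead",options=dict(initial_simplex=sim,xatol=1e-4,fatol=1e-4))
        if best is None or r.fun<best.fun: best=r
    return best.x,1-best.fun
E
python3 - <<'E'
from h import *
ims={c:env.get_image(c)[:,:,::-1].copy() for c in("top","scene")}
for cam in ["top","scene"]:
    cal=env.get_calibration(cam)
    for t in SH:
        for m in env.masks_of(cam,t)[:4]:
            v,u=np.nonzero(m["mask"]);c=ray(cal,u.mean(),v.mean(),.02)
            p,i=fit(cal,m["mask"],t,[c[0],c[1],0.])
            print(cam,t,round(m["conf"],2),"px",u.mean().round(),v.mean().round(),p.round(3),"iou",round(i,2))
            cv2.polylines(ims[cam],[np.round(hull(cal,t,p)).astype(int)],True,(0,0,255))
cv2.imwrite("pics/ov_top.png",cv2.resize(ims["top"][150:280,125:445],None,fx=2.5,fy=2.5,interpolation=2))
cv2.imwrite("pics/ov_sc.png",cv2.resize(ims["scene"][140:400,140:420],None,fx=2.3,fy=2.3,interpolation=2))
cal=env.get_calibration("top");print("shelf front",ray(cal,300,138,.185),ray(cal,240,138,.185),"partition",ray(cal,257,245,.154),ray(cal,257,150,.154))
E
```

```text
top spool_a 0.73 px 369.0 238.0 [ 0.466 -0.353  0.426] iou 0.09
top spool_a 0.68 px 410.0 210.0 [ 0.531 -0.428  0.124] iou 0.87
top spool_a 0.54 px 333.0 195.0 [ 0.577 -0.201  0.058] iou 0.64
top spool_a 0.46 px 205.0 197.0 [0.58  0.193 0.182] iou 0.84
top glue_pot 0.43 px 376.0 197.0 [ 0.567 -0.326  0.073] iou 0.83
top rubber_coil 0.63 px 162.0 201.0 [0.569 0.325 0.031] iou 0.84
top rubber_coil 0.27 px 333.0 195.0 [ 0.581 -0.203  0.114] iou 0.57
top closing_block 0.53 px 291.0 201.0 [ 0.565 -0.077  0.059] iou 0.69
top spool_block 0.79 px 187.0 242.0 [0.444 0.247 0.187] iou 0.96
top soling_tray 0.78 px 303.0 235.0 [ 0.46  -0.105  0.145] iou 0.96
top long_tray 0.67 px 369.0 237.0 [ 0.45  -0.303  0.049] iou 0.97
scene spool_a 0.61 px 204.0 289.0 [0.584 0.193 0.149] iou 0.93
scene spool_a 0.57 px 307.0 200.0 [ 0.583 -0.203  0.081] iou 0.84
scene spool_a 0.51 px 365.0 166.0 [ 0.537 -0.436  0.075] iou 0.74
scene spool_a 0.44 px 276.0 206.0 [ 0.636 -0.134  0.037] iou 0.8
scene glue_pot 0.79 px 335.0 177.0 [ 0.575 -0.336  0.082] iou 0.71
scene rubber_coil 0.63 px 164.0 332.0 [0.571 0.325 0.089] iou 0.95
scene closing_block 0.6 px 295.0 221.0 [ 0.593 -0.165  0.63 ] iou 0.19
scene spool_block 0.65 px 234.0 341.0 [0.447 0.247 0.194] iou 0.97
scene spool_block 0.34 px 326.0 241.0 [ 0.459 -0.117  0.177] iou 0.8
scene soling_tray 0.74 px 326.0 240.0 [ 0.462 -0.109  0.187] iou 0.84
scene soling_tray 0.26 px 367.0 202.0 [ 0.456 -0.316  0.146] iou 0.77
scene long_tray 0.96 px 367.0 202.0 [ 0.455 -0.307  0.061] iou 0.9
shelf front [ 0.70487233 -0.09783495  0.185     ] [0.70830633 0.06516041 0.185     ] partition [0.41962703 0.0220241  0.154     ] [0.68343492 0.02125929 0.154     ]
```

View pics/ov_top.png

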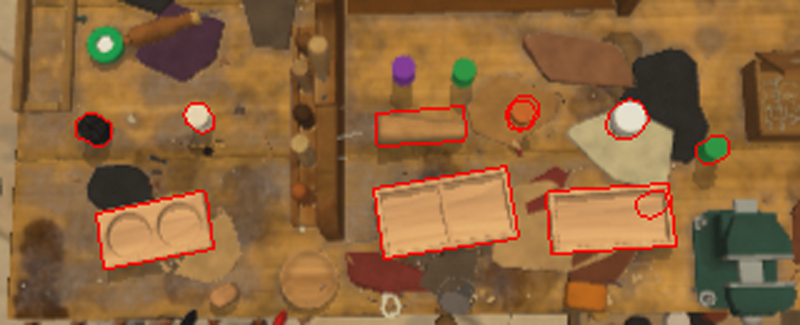

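View pics/ov_sc.png

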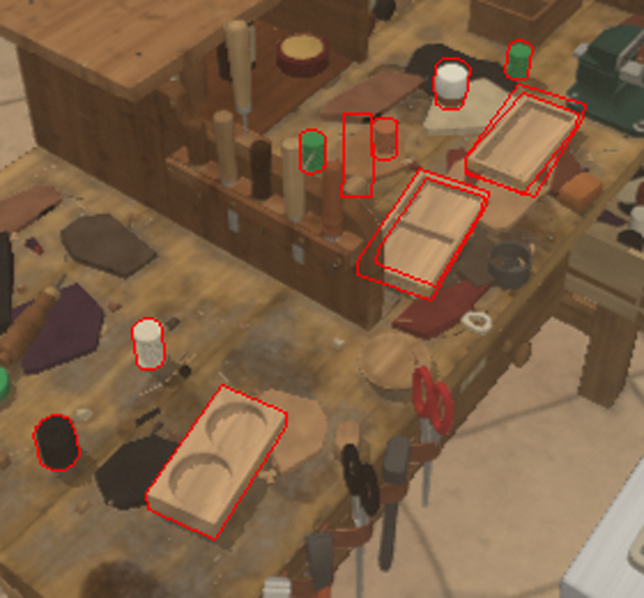

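```bash
cat >> h.py <<'E'
def to(x,y,z,hd=None):
    from scipy.spatial.transform import Rotation as Ro
    s=env.state();R=Ro.from_quat(s["eef_rot"]).as_matrix();d=R.T@(np.array([x,y,z])-s["ee_pos"])*100
    h=np.degrees(np.arctan2(R[1,0],R[0,0])); yaw=0 if hd is None else -((hd-h+180)%360-180)
    print("dx %.1f dy %.1f dz %.1f yaw %.1f | heading %.1f t %.1f"%(*d,yaw,h,s["t"]))
E
python3 -c "
from h import *
to(.56,.193,.20,0);to(.41,-.19,.25,0)"
```

```text
dx 59.1 dy -58.5 dz 3.1 yaw 22.9 | heading 22.9 t 1.6
dx 30.4 dy -29.0 dz -1.9 yaw 22.9 | heading 22.9 t 1.6
```

Candidates (top picture): for spool_a, the white spool (205,197), with the white-centred green tape (167,168) as a lookalike. For spool_b, orange (333,195), against purple (286,178), green (310,179) and green (410,210). For the glue pot, the white lid (376,197). For the coil, black (162,202), with the dark cup (307,265) as a lookalike. The closing block is at (292,201). The crop above confirms each choice, so I'm moving to the white spool.

{"api": "play_rows", "payload": {
  "targets": [
    {"dx":30.4,"dy":-29,"dz":-2,"yaw":12},
    {"dx":30.4,"dy":-29,"dz":-2,"yaw":12},
    {"dx":30.4,"dy":-29,"dz":-2,"yaw":12},
    {"dx":30.4,"dy":-29,"dz":-2,"yaw":12},
    {"dx":30.4,"dy":-29,"dz":-2,"yaw":12},
    {"dx":30.4,"dy":-29,"dz":-2,"yaw":12},
    {"dx":30.4,"dy":-29,"dz":-2,"yaw":12},
    {"dx":30.4,"dy":-29,"dz":-2,"yaw":12},
    {"dx":59,"dy":-58.5,"dz":-2,"yaw":23},
    {"dx":59,"dy":-58.5,"dz":-2,"yaw":23},
    {"dx":59,"dy":-58.5,"dz":-2,"yaw":23},
    {"dx":59,"dy":-58.5,"dz":-2,"yaw":23},
    {"dx":59,"dy":-58.5,"dz":-2,"yaw":23},
    {"dx":59,"dy":-58.5,"dz":-2,"yaw":23},
    {"dx":59,"dy":-58.5,"dz":-2,"yaw":23},
    {"dx":59,"dy":-58.5,"dz":-2,"yaw":23},
    {"dx":59,"dy":-58.5,"dz":-2,"yaw":23},
    {"dx":59,"dy":-58.5,"dz":-2,"yaw":23},
    {"dx":59,"dy":-58.5,"dz":-2,"yaw":23}
  ],
  "gripper": 110,
  "force": 40
}}

```text
t: 3.55
ee_pos: [0.5589, 0.1937, 0.2509]
eef_rot: [1.0, 0.0, -0.0, -0.0]
wrist_force: [0.3, -0.3, 0.9]
width: 0.0488
```

```bash
cat > w.py <<'E'
from h import *
import sys
name,z=sys.argv[1],sys.argv[2]
s=env.state();print("t",round(s["t"],1),"tcp",s["ee_pos"].round(4) if hasattr(s["ee_pos"],"round") else s["ee_pos"],"F",np.round(s["wrist_force"],1),"w",round(s["width"],4))
cal=env.get_calibration("wrist");im=env.get_image("wrist")[:,:,::-1].copy()
for t in sys.argv[3:]:
    for m in env.masks_of("wrist",t)[:4]:
        v,u=np.nonzero(m["mask"]);c=ray(cal,u.mean(),v.mean(),.02)
        p,i=fit(cal,m["mask"],t,[c[0],c[1],0.])
        print(t,round(m["conf"],2),"px",u.mean().round(),v.mean().round(),p.round(4),"iou",round(i,2))
        cv2.polylines(im,[np.round(hull(cal,t,p)).astype(int)],True,(0,0,255))
cv2.imwrite(f"pics/{name}.png",im)
E
python3 w.py w1 0 spool_a spool_block rubber_coil
```

```text
t 3.5 tcp [0.5589 0.1937 0.2509] F [ 0.3 -0.3  0.9] w 0.0488
spool_a 0.82 px 543.0 117.0 [ 0.632  -0.1312  0.1069] iou 0.93
spool_a 0.7 px 282.0 159.0 [0.5817 0.1942 0.0329] iou 0.93
spool_a 0.46 px 509.0 113.0 [ 0.636  -0.0563  0.0927] iou 0.16
spool_block 0.57 px 249.0 248.0 [0.4444 0.248  0.1953] iou 0.81
rubber_coil 0.55 px 181.0 167.0 [0.5697 0.3252 0.0773] iou 0.95
```

View pics/w1.png

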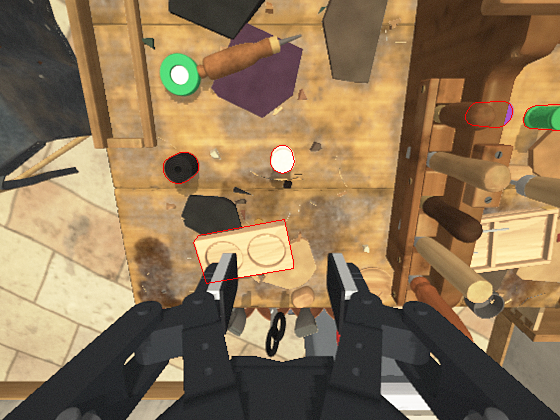

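The wrist view shows the white spool under the tool at (282,159), the coil at (180,167) and the block at (249,248). All agree with the top view.

{"api": "play_rows", "payload": {
  "targets": [
    {"dx":2.3,"dy":0,"dz":5},
    {"dx":2.3,"dy":0,"dz":10},
    {"dx":2.3,"dy":0,"dz":14},
    {"dx":2.3,"dy":0,"dz":18},
    {"dx":2.3,"dy":0,"dz":21},
    {"dx":2.3,"dy":0,"dz":23},
    {"dx":2.3,"dy":0,"dz":23.8},
    {"dx":2.3,"dy":0,"dz":23.8},
    {"dx":2.3,"dy":0,"dz":23.8}
  ]
}}

```text
invalid input
```

{"api": "play_rows", "payload": {
  "targets": [
    {"dz":0},
    {"dz":0},
    {"dz":0},
    {"dz":0},
    {"dz":0},
    {"dz":0}
  ],
  "gripper": 255,
  "force": 40
}}

```text
invalid input
```

```bash
python3 w.py w2 0; python3 -c "
from h import *
to(.451,.217,.08,0)"
```

```text
t 3.8 tcp [0.5593 0.1913 0.2515] F [0.5 0.2 0.5] w 0.0485
dx -10.8 dy -2.5 dz 17.1 yaw -0.2 | heading -0.2 t 3.8
```

View pics/w2.png

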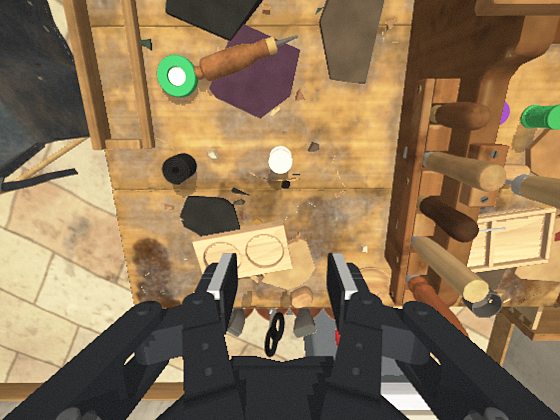

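The refused calls lacked fields, so I'm resending them in full.

{"api": "play_rows", "payload": {
  "targets": [
    {"dx":2.3,"dy":-0.2,"dz":5,"yaw":0},
    {"dx":2.3,"dy":-0.2,"dz":10,"yaw":0},
    {"dx":2.3,"dy":-0.2,"dz":14,"yaw":0},
    {"dx":2.3,"dy":-0.2,"dz":18,"yaw":0},
    {"dx":2.3,"dy":-0.2,"dz":21,"yaw":0},
    {"dx":2.3,"dy":-0.2,"dz":23,"yaw":0},
    {"dx":2.3,"dy":-0.2,"dz":23.8,"yaw":0},
    {"dx":2.3,"dy":-0.2,"dz":23.8,"yaw":0},
    {"dx":2.3,"dy":-0.2,"dz":23.8,"yaw":0},
    {"dx":2.3,"dy":-0.2,"dz":23.8,"yaw":0}
  ]
}}

```text
t: 4.8
ee_pos: [0.583, 0.1949, 0.0149]
eef_rot: [1.0, -0.001, 0.001, -0.0]
wrist_force: [-0.2, -0.8, -0.8]
width: 0.0486
```

```bash
python3 w.py w3 0 spool_a
```

```text
t 4.8 tcp [0.583  0.1949 0.0149] F [-0.2 -0.8 -0.8] w 0.0486
spool_a 0.66 px 285.0 279.0 [0.5816 0.1937 0.0457] iou 0.95
```

View pics/w3.png

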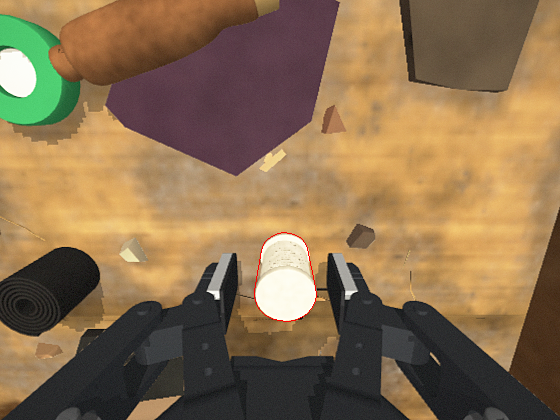

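The spool at (285,279) stands between the pads. Closing.

{"api": "play_rows", "payload": {
  "targets": [
    {"dx":0,"dy":0,"dz":0,"yaw":0},
    {"dx":0,"dy":0,"dz":0,"yaw":0},
    {"dx":0,"dy":0,"dz":0,"yaw":0},
    {"dx":0,"dy":0,"dz":0,"yaw":0},
    {"dx":0,"dy":0,"dz":0,"yaw":0},
    {"dx":0,"dy":0,"dz":-5,"yaw":0},
    {"dx":0,"dy":0,"dz":-8,"yaw":0},
    {"dx":0,"dy":0,"dz":-8,"yaw":0}
  ],
  "gripper": 255,
  "force": 40
}}

```text
t: 5.7
ee_pos: [0.5843, 0.196, 0.098]
eef_rot: [1.0, -0.001, 0.003, -0.001]
wrist_force: [0.4, 0.2, 0.1]
width: 0.0279
```

```bash
python3 w.py w4 0 spool_block;python3 -c "
from h import *
to(.439,.277,.08,0)"
```

```text
t 5.7 tcp [0.5843 0.196  0.098 ] F [0.4 0.2 0.1] w 0.0279
spool_block 0.93 px 256.0 345.0 [ 0.4647  0.1622 -0.2611] iou 0.42
dx -14.3 dy -8.2 dz 1.3 yaw -0.1 | heading -0.1 t 5.8
```

View pics/w4.png

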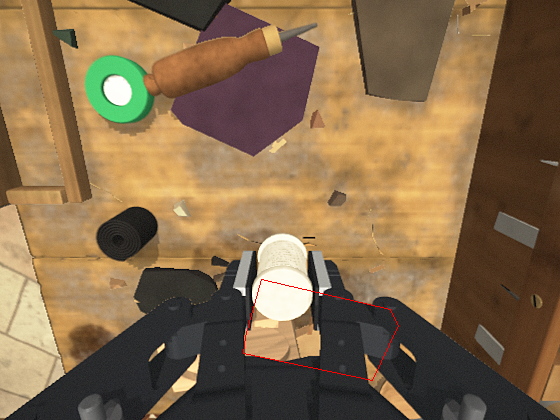

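{"api": "play_rows", "payload": {
  "targets": [
    {"dx":-4.5,"dy":-2.5,"dz":0,"yaw":0},
    {"dx":-9,"dy":-5,"dz":1,"yaw":0},
    {"dx":-13,"dy":-7.5,"dz":2,"yaw":0},
    {"dx":-14.3,"dy":-8.2,"dz":3,"yaw":0},
    {"dx":-14.3,"dy":-8.2,"dz":4.5,"yaw":0},
    {"dx":-14.3,"dy":-8.2,"dz":6,"yaw":0},
    {"dx":-14.3,"dy":-8.2,"dz":6.6,"yaw":0},
    {"dx":-14.3,"dy":-8.2,"dz":6.6,"yaw":0},
    {"dx":-14.3,"dy":-8.2,"dz":6.6,"yaw":0}
  ]
}}

```text
t: 6.7
ee_pos: [0.4399, 0.2762, 0.0266]
eef_rot: [1.0, -0.002, -0.0, 0.0]
wrist_force: [0.3, -0.4, -0.5]
width: 0.028
```

```bash
python3 w.py w5 0 spool_a; python3 -c "
from h import *
im=env.get_image('scene')[:,:,::-1];cv2.imwrite('pics/s5.png',cv2.resize(im[240:400,120:320],None,fx=4,fy=3.7))"
```

```text
t 6.7 tcp [0.4399 0.2762 0.0266] F [ 0.3 -0.4 -0.5] w 0.028
spool_a 0.69 px 282.0 280.0 [0.4292 0.2767 0.0935] iou 0.86
```

View pics/w5.png

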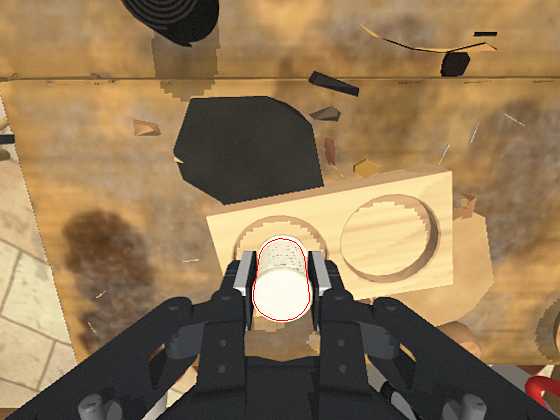

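View pics/s5.png

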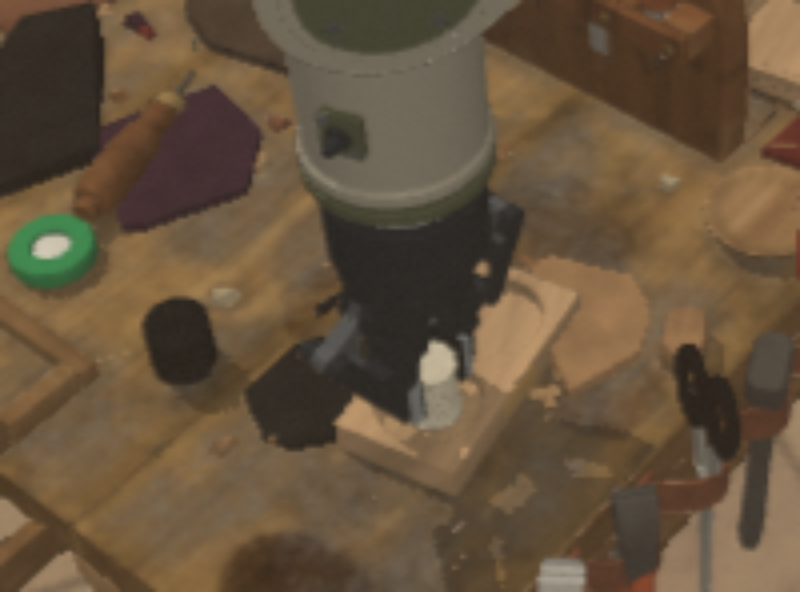

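{"api": "play_rows", "payload": {
  "targets": [
    {"dx":0,"dy":0,"dz":0.15,"yaw":0},
    {"dx":0,"dy":0,"dz":0.15,"yaw":0},
    {"dx":0,"dy":0,"dz":0.15,"yaw":0}
  ]
}}

```text
t: 7.15
ee_pos: [0.4392, 0.2769, 0.0258]
eef_rot: [1.0, -0.001, 0.0, 0.0]
wrist_force: [0.2, -0.1, -0.6]
width: 0.0281
```

{"api": "play_rows", "payload": {
  "targets": [
    {"dx":0,"dy":0,"dz":0,"yaw":0},
    {"dx":0,"dy":0,"dz":0,"yaw":0},
    {"dx":0,"dy":0,"dz":0,"yaw":0},
    {"dx":0,"dy":0,"dz":0,"yaw":0},
    {"dx":0,"dy":0,"dz":-4,"yaw":0},
    {"dx":0,"dy":0,"dz":-8,"yaw":0},
    {"dx":0,"dy":0,"dz":-12,"yaw":0},
    {"dx":0,"dy":0,"dz":-17,"yaw":0},
    {"dx":0,"dy":0,"dz":-22,"yaw":0}
  ],
  "gripper": 110
}}

```text
t: 8.05
ee_pos: [0.4386, 0.2769, 0.2477]
eef_rot: [1.0, -0.001, -0.0, 0.0]
wrist_force: [1.0, -0.5, -0.2]
width: 0.0484
```

```bash
python3 w.py w6 0 spool_a spool_block; python3 -c "
from h import *
to(.52,.02,.25,0);to(.56,-.203,.25,0)"
```

```text
t 8.1 tcp [0.4386 0.2769 0.2477] F [ 1.  -0.5 -0.2] w 0.0484
spool_a 0.9 px 282.0 180.0 [0.4354 0.2773 0.0872] iou 0.93
spool_block 0.87 px 308.0 168.0 [0.4453 0.2481 0.1899] iou 0.88
dx 8.0 dy 25.8 dz -0.1 yaw -0.1 | heading -0.1 t 8.2
dx 12.0 dy 48.1 dz -0.1 yaw -0.1 | heading -0.1 t 8.2
```

View pics/w6.png

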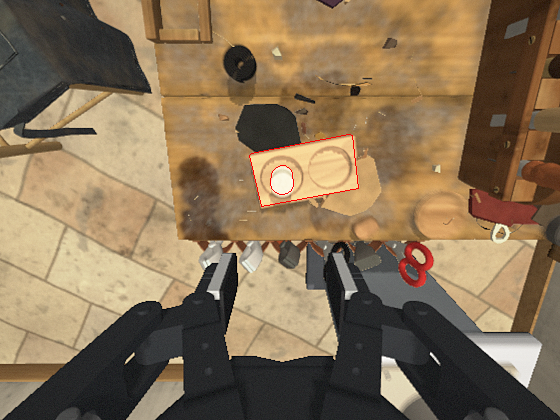

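The white spool stands in the left well at (282,180), upright and clear of its walls. Next is the orange spool.

{"api": "play_rows", "payload": {
  "targets": [
    {"dx":1,"dy":4.5,"dz":-1,"yaw":0},
    {"dx":2,"dy":9,"dz":-1,"yaw":0},
    {"dx":3,"dy":13.5,"dz":-1,"yaw":0},
    {"dx":4,"dy":18,"dz":-1,"yaw":0},
    {"dx":5,"dy":22.5,"dz":-1,"yaw":0},
    {"dx":6,"dy":27,"dz":-1,"yaw":0},
    {"dx":7,"dy":31.5,"dz":-1,"yaw":0},
    {"dx":9,"dy":36,"dz":-1,"yaw":0},
    {"dx":10,"dy":40.5,"dz":0,"yaw":0},
    {"dx":12,"dy":45,"dz":0,"yaw":0},
    {"dx":12,"dy":48,"dz":0,"yaw":0},
    {"dx":12,"dy":48,"dz":0,"yaw":0},
    {"dx":12,"dy":48,"dz":0,"yaw":0},
    {"dx":12,"dy":48,"dz":0,"yaw":0}
  ]
}}

```text
t: 9.6
ee_pos: [0.5583, -0.2015, 0.2453]
eef_rot: [1.0, 0.0, -0.0, -0.0]
wrist_force: [0.3, 0.3, 0.1]
width: 0.0485
```

```bash
python3 w.py w7 0 spool_a glue_pot closing_block soling_tray long_tray; python3 -c "
from h import *
to(.581,-.203,.014,0)"
```

```text
t 9.6 tcp [ 0.5583 -0.2015  0.2453] F [0.3 0.3 0.1] w 0.0485
spool_a 0.98 px 456.0 198.0 [ 0.5323 -0.4261 -0.0863] iou 0.86
spool_a 0.71 px 160.0 113.0 [ 0.6361 -0.0566  0.005 ] iou 0.95
spool_a 0.63 px 222.0 117.0 [ 0.6319 -0.1301  0.0849] iou 0.95
spool_a 0.57 px 281.0 162.0 [ 0.5792 -0.1994  0.0885] iou 0.91
glue_pot 0.98 px 383.0 170.0 [ 0.5698 -0.3232 -0.0043] iou 0.87
closing_block 0.57 px 179.0 173.0 [ 0.5676 -0.0766  0.1   ] iou 0.7
soling_tray 0.73 px 212.0 242.0 [ 0.4596 -0.1038  0.1613] iou 0.89
long_tray 0.71 px 355.0 247.0 [ 0.4507 -0.3017  0.0551] iou 0.86
dx 2.2 dy 0.0 dz 23.2 yaw -0.0 | heading -0.0 t 9.9
```

View pics/w7.png

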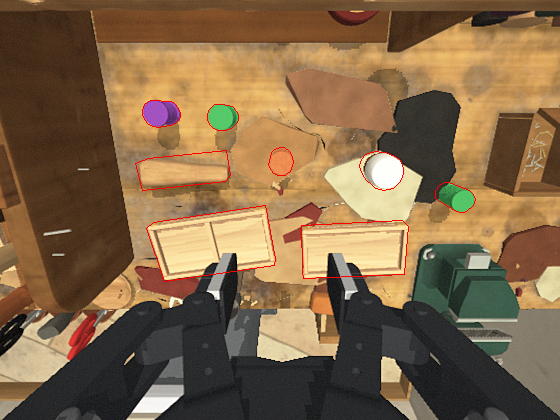

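The orange spool is at (281,162). The greens at (222,117) and (456,198) and the purple at (160,113) stay put. Descending.

{"api": "play_rows", "payload": {
  "targets": [
    {"dx":2.1,"dy":-0.1,"dz":5,"yaw":0},
    {"dx":2.1,"dy":-0.1,"dz":10,"yaw":0},
    {"dx":2.1,"dy":-0.1,"dz":14,"yaw":0},
    {"dx":2.1,"dy":-0.1,"dz":18,"yaw":0},
    {"dx":2.1,"dy":-0.1,"dz":21,"yaw":0},
    {"dx":2.1,"dy":-0.1,"dz":22.5,"yaw":0},
    {"dx":2.1,"dy":-0.1,"dz":23.1,"yaw":0},
    {"dx":2.1,"dy":-0.1,"dz":23.1,"yaw":0},
    {"dx":2.1,"dy":-0.1,"dz":23.1,"yaw":0}
  ]
}}

```text
t: 10.8
ee_pos: [0.5806, -0.2025, 0.0165]
eef_rot: [1.0, -0.001, 0.001, 0.0]
wrist_force: [1.1, -0.2, -0.6]
width: 0.0488
```

```bash
python3 w.py w8 0 spool_a
```

```text
t 10.8 tcp [ 0.5806 -0.2025  0.0165] F [ 1.1 -0.2 -0.6] w 0.0488
spool_a 0.9 px 278.0 279.0 [ 0.5791 -0.2002  0.1821] iou 0.85
spool_a 0.58 px 18.0 161.0 [ 0.6365 -0.0563 -0.0311] iou 0.96
spool_a 0.56 px 126.0 177.0 [ 0.6324 -0.1311  0.088 ] iou 0.95
```

View pics/w8.png

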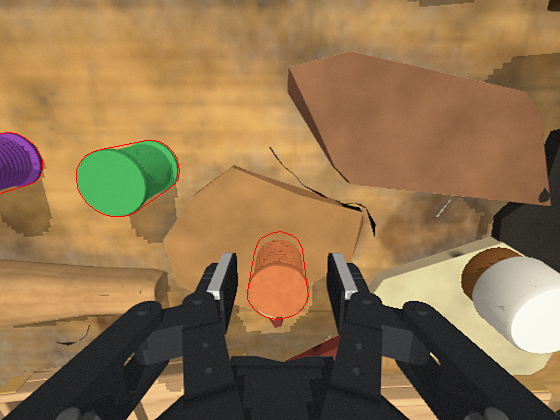

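The orange spool at (278,279) is between the pads, and the green at (125,180) is well clear. Closing and lifting.

{"api": "play_rows", "payload": {
  "targets": [
    {"dx":0,"dy":0,"dz":0,"yaw":0},
    {"dx":0,"dy":0,"dz":0,"yaw":0},
    {"dx":0,"dy":0,"dz":0,"yaw":0},
    {"dx":0,"dy":0,"dz":0,"yaw":0},
    {"dx":0,"dy":0,"dz":0,"yaw":0},
    {"dx":0,"dy":0,"dz":-4,"yaw":0},
    {"dx":0,"dy":0,"dz":-9,"yaw":0},
    {"dx":0,"dy":0,"dz":-14,"yaw":0},
    {"dx":-2,"dy":0,"dz":-19,"yaw":0},
    {"dx":-4,"dy":0,"dz":-24,"yaw":0},
    {"dx":-4,"dy":0,"dz":-25.5,"yaw":0},
    {"dx":-4,"dy":0,"dz":-25.5,"yaw":0}
  ],
  "gripper": 255,
  "force": 40
}}

```text
t: 12.1
ee_pos: [0.5404, -0.2027, 0.2745]
eef_rot: [1.0, -0.001, 0.003, 0.002]
wrist_force: [1.4, 0.7, -0.2]
width: 0.0275
```

```bash
python3 w.py w9 0; python3 -c "
from h import *
to(.451,.218,.09,0)"
```

```text
t 12.1 tcp [ 0.5404 -0.2027  0.2745] F [ 1.4  0.7 -0.2] w 0.0275
dx -9.0 dy -42.1 dz 18.1 yaw -0.1 | heading -0.1 t 12.2
```

View pics/w9.png

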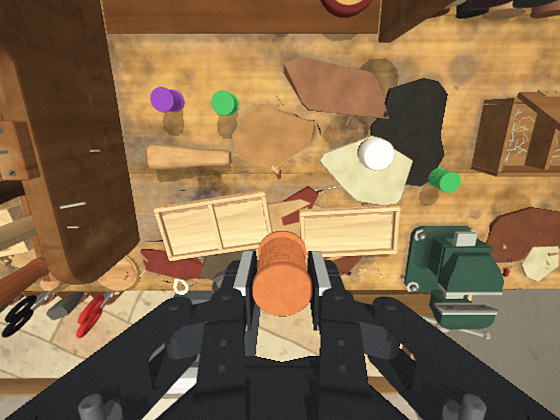

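{"api": "play_rows", "payload": {
  "targets": [
    {"dx":-1,"dy":-4.5,"dz":0,"yaw":0},
    {"dx":-2,"dy":-9,"dz":0,"yaw":0},
    {"dx":-3,"dy":-13.5,"dz":0,"yaw":0},
    {"dx":-4,"dy":-18,"dz":0,"yaw":0},
    {"dx":-5,"dy":-22.5,"dz":0,"yaw":0},
    {"dx":-6,"dy":-27,"dz":0,"yaw":0},
    {"dx":-7,"dy":-31.5,"dz":0,"yaw":0},
    {"dx":-8,"dy":-36,"dz":0,"yaw":0},
    {"dx":-9,"dy":-40,"dz":1,"yaw":0},
    {"dx":-9,"dy":-42.1,"dz":5,"yaw":0},
    {"dx":-9,"dy":-42.1,"dz":10,"yaw":0},
    {"dx":-9,"dy":-42.1,"dz":15,"yaw":0},
    {"dx":-9,"dy":-42.1,"dz":19,"yaw":0},
    {"dx":-9,"dy":-42.1,"dz":21,"yaw":0},
    {"dx":-9,"dy":-42.1,"dz":21,"yaw":0},
    {"dx":-9,"dy":-42.1,"dz":21,"yaw":0}
  ]
}}

```text
t: 13.75
ee_pos: [0.4497, 0.2192, 0.0597]
eef_rot: [1.0, -0.001, -0.001, -0.0]
wrist_force: [0.3, -0.2, 0.4]
width: 0.0275
```

```bash
python3 w.py w10 0; python3 -c "
from h import *
to(.451,.218,.0275,0)"
```

```text
t 13.8 tcp [0.4497 0.2192 0.0597] F [ 0.3 -0.2  0.4] w 0.0275
dx 0.1 dy 0.1 dz 3.3 yaw -0.1 | heading -0.1 t 13.8
```

View pics/w10.png

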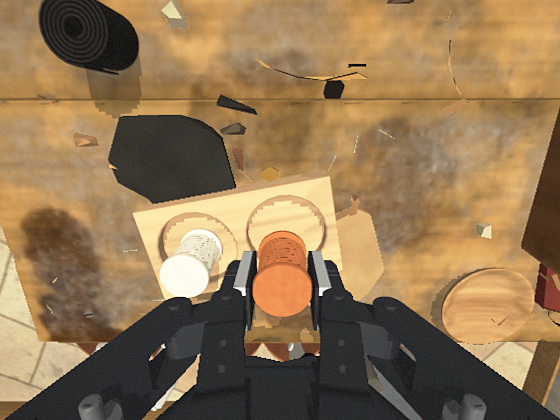

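The orange spool hangs over the right well, and the white one stands clear of the left finger. Lowering and opening only a little.

{"api": "play_rows", "payload": {
  "targets": [
    {"dx":0.1,"dy":0,"dz":1.5,"yaw":0},
    {"dx":0.1,"dy":0,"dz":2.8,"yaw":0},
    {"dx":0.1,"dy":0,"dz":3.3,"yaw":0},
    {"dx":0.1,"dy":0,"dz":3.4,"yaw":0},
    {"dx":0.1,"dy":0,"dz":3.4,"yaw":0},
    {"dx":0.1,"dy":0,"dz":3.4,"yaw":0}
  ]
}}

```text
t: 14.4
ee_pos: [0.4517, 0.219, 0.0266]
eef_rot: [1.0, -0.001, 0.001, 0.0]
wrist_force: [-4.3, -3.3, 15.4]
width: 0.0279
```

{"api": "play_rows", "payload": {
  "targets": [
    {"dx":0,"dy":0,"dz":0,"yaw":0},
    {"dx":0,"dy":0,"dz":0,"yaw":0},
    {"dx":0,"dy":0,"dz":0,"yaw":0},
    {"dx":0,"dy":0,"dz":0,"yaw":0},
    {"dx":0,"dy":0,"dz":-3,"yaw":0},
    {"dx":0,"dy":0,"dz":-7,"yaw":0},
    {"dx":0,"dy":0,"dz":-12,"yaw":0},
    {"dx":0,"dy":0,"dz":-17,"yaw":0},
    {"dx":0,"dy":0,"dz":-22,"yaw":0},
    {"dx":0,"dy":0,"dz":-24,"yaw":0},
    {"dx":0,"dy":0,"dz":-24,"yaw":0}
  ],
  "gripper": 135
}}

```text
t: 15.5
ee_pos: [0.4523, 0.2198, 0.269]
eef_rot: [1.0, -0.001, 0.003, -0.001]
wrist_force: [-0.2, 1.1, -0.5]
width: 0.0404
```

```bash
python3 w.py w11 0 spool_a spool_block; python3 -c "
from h import *
to(.55,-.326,.25,0)"
```

```text
t 15.5 tcp [0.4523 0.2198 0.269 ] F [-0.2  1.1 -0.5] w 0.0404
spool_a 0.88 px 239.0 188.0 [0.4343 0.2797 0.0723] iou 0.95
spool_a 0.69 px 283.0 178.0 [0.4485 0.2199 0.0143] iou 0.95
spool_block 0.97 px 262.0 176.0 [0.4451 0.2482 0.1916] iou 0.77
dx 10.0 dy 54.4 dz 1.5 yaw -0.1 | heading -0.1 t 15.7
```

View pics/w11.png

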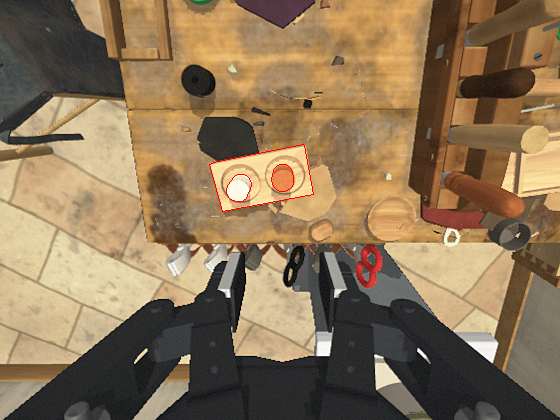

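Both spools stand in their wells, at (239,188) and (283,178). Next is the glue pot.

{"api": "play_rows", "payload": {
  "targets": [
    {"dx":1,"dy":4.5,"dz":0,"yaw":0},
    {"dx":2,"dy":9,"dz":0,"yaw":0},
    {"dx":3,"dy":13.5,"dz":0,"yaw":0},
    {"dx":4,"dy":18,"dz":0,"yaw":0},
    {"dx":5,"dy":22.5,"dz":0,"yaw":0},
    {"dx":6,"dy":27,"dz":0,"yaw":0},
    {"dx":7,"dy":31.5,"dz":0,"yaw":0},
    {"dx":8,"dy":36,"dz":0,"yaw":0},
    {"dx":9,"dy":40.5,"dz":0,"yaw":0},
    {"dx":10,"dy":45,"dz":0,"yaw":0},
    {"dx":10,"dy":49.5,"dz":2,"yaw":0},
    {"dx":10,"dy":54.4,"dz":5,"yaw":0},
    {"dx":10,"dy":54.4,"dz":8,"yaw":0},
    {"dx":10,"dy":54.4,"dz":8,"yaw":0},
    {"dx":10,"dy":54.4,"dz":8,"yaw":0},
    {"dx":10,"dy":54.4,"dz":8,"yaw":0}
  ],
  "gripper": 65
}}

```text
t: 17.25
ee_pos: [0.5515, -0.3236, 0.1876]
eef_rot: [1.0, 0.0, 0.001, 0.0]
wrist_force: [0.9, 0.3, 0.6]
width: 0.0635
```

```bash
python3 w.py w12 0 glue_pot long_tray; python3 -c "
from h import *
to(.57,-.326,.024,0)"
```

```text
t 17.2 tcp [ 0.5515 -0.3236  0.1876] F [0.9 0.3 0.6] w 0.0635
glue_pot 0.91 px 284.0 176.0 [ 0.57  -0.325  0.108] iou 0.94
long_tray 0.86 px 270.0 265.0 [ 0.4504 -0.3028  0.0696] iou 0.86
dx 1.8 dy 0.1 dz 16.4 yaw -0.0 | heading -0.0 t 17.4
```

View pics/w12.png

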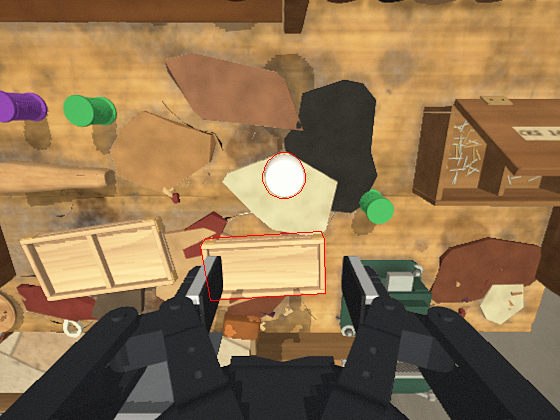

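The pot lid is at (284,176), straight ahead of the tool. Descending.

{"api": "play_rows", "payload": {
  "targets": [
    {"dx":1.8,"dy":0,"dz":4,"yaw":0},
    {"dx":1.8,"dy":0,"dz":8,"yaw":0},
    {"dx":1.8,"dy":0,"dz":12,"yaw":0},
    {"dx":1.8,"dy":0,"dz":15,"yaw":0},
    {"dx":1.8,"dy":0,"dz":16.4,"yaw":0},
    {"dx":1.8,"dy":0,"dz":16.4,"yaw":0},
    {"dx":1.8,"dy":0,"dz":16.4,"yaw":0}
  ]
}}

```text
t: 18.1
ee_pos: [0.5694, -0.3255, 0.0237]
eef_rot: [1.0, -0.001, 0.001, 0.001]
wrist_force: [0.2, 0.1, 1.0]
width: 0.0638
```

```bash
python3 w.py w13 0 glue_pot
```

```text
t 18.1 tcp [ 0.5694 -0.3255  0.0237] F [0.2 0.1 1. ] w 0.0638
glue_pot 0.56 px 282.0 275.0 [ 0.5713 -0.326  -0.063 ] iou 0.89
```

View pics/w13.png

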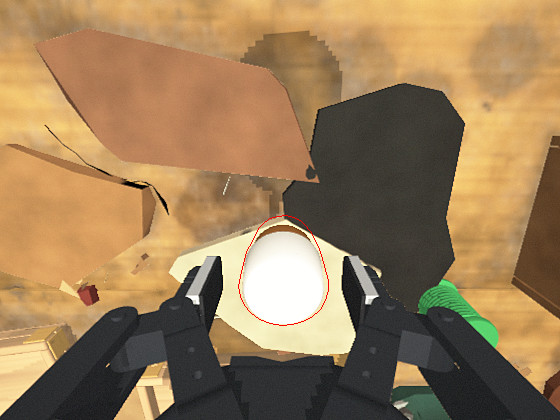

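The pot at (282,275) is centred between the pads. Closing and lifting.

{"api": "play_rows", "payload": {
  "targets": [
    {"dx":0,"dy":0,"dz":0,"yaw":0},
    {"dx":0,"dy":0,"dz":0,"yaw":0},
    {"dx":0,"dy":0,"dz":0,"yaw":0},
    {"dx":0,"dy":0,"dz":0,"yaw":0},
    {"dx":0,"dy":0,"dz":0,"yaw":0},
    {"dx":0,"dy":0,"dz":-4,"yaw":0},
    {"dx":0,"dy":0,"dz":-9,"yaw":0},
    {"dx":0,"dy":0,"dz":-11,"yaw":0},
    {"dx":0,"dy":0,"dz":-11,"yaw":0}
  ],
  "gripper": 255,
  "force": 40
}}

```text
t: 19.1
ee_pos: [0.5703, -0.3262, 0.1367]
eef_rot: [1.0, -0.001, 0.003, 0.002]
wrist_force: [0.2, 0.0, -0.7]
width: 0.0408
```

```bash
python3 w.py w14 0; python3 -c "
from h import *
to(.4656,-.143,.07,0)"
```

```text
t 19.1 tcp [ 0.5703 -0.3262  0.1367] F [ 0.2  0.  -0.7] w 0.0408
dx -10.4 dy -18.3 dz 6.3 yaw -0.1 | heading -0.1 t 19.1
```

View pics/w14.png

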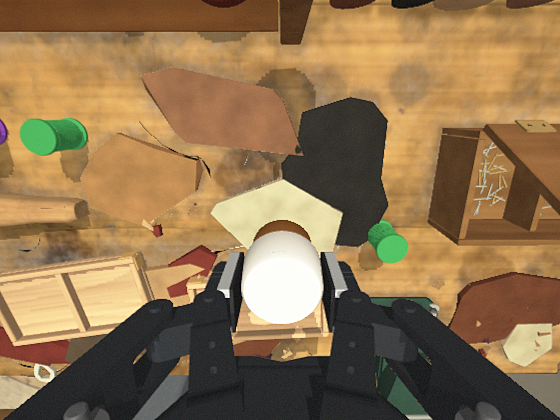

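{"api": "play_rows", "payload": {
  "targets": [
    {"dx":-2.5,"dy":-4.2,"dz":0,"yaw":0},
    {"dx":-5,"dy":-8.4,"dz":0,"yaw":0},
    {"dx":-7.5,"dy":-12.6,"dz":0,"yaw":0},
    {"dx":-9.5,"dy":-16.8,"dz":1,"yaw":0},
    {"dx":-10.4,"dy":-18.3,"dz":4,"yaw":0},
    {"dx":-10.4,"dy":-18.3,"dz":7,"yaw":0},
    {"dx":-10.4,"dy":-18.3,"dz":8,"yaw":0},
    {"dx":-10.4,"dy":-18.3,"dz":8,"yaw":0},
    {"dx":-10.4,"dy":-18.3,"dz":8,"yaw":0}
  ]
}}

```text
t: 20.05
ee_pos: [0.465, -0.1425, 0.0523]
eef_rot: [1.0, -0.001, 0.0, -0.0]
wrist_force: [-0.0, -0.2, 0.2]
width: 0.0406
```

```bash
python3 w.py w15 0; python3 -c "
from h import *
to(.4656,-.143,.036,0)"
```

```text
t 20.1 tcp [ 0.465  -0.1425  0.0523] F [-0.  -0.2  0.2] w 0.0406
dx 0.0 dy 0.0 dz 1.7 yaw -0.1 | heading -0.1 t 20.1
```

View pics/w15.png

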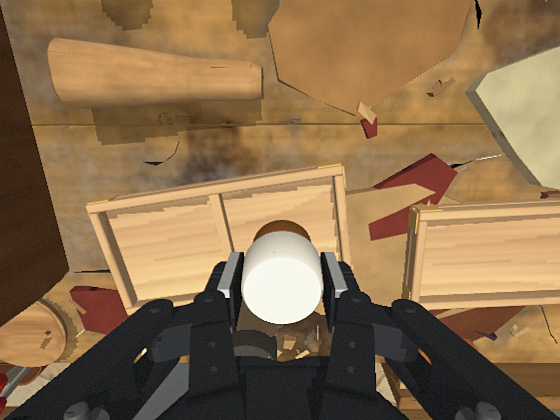

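The pot hangs in the middle of the right bay. Lowering and releasing.

{"api": "play_rows", "payload": {
  "targets": [
    {"dx":0,"dy":0,"dz":1,"yaw":0},
    {"dx":0,"dy":0,"dz":1.6,"yaw":0},
    {"dx":0,"dy":0,"dz":1.7,"yaw":0},
    {"dx":0,"dy":0,"dz":1.8,"yaw":0},
    {"dx":0,"dy":0,"dz":1.8,"yaw":0}
  ]
}}

```text
t: 20.6
ee_pos: [0.4648, -0.1424, 0.0347]
eef_rot: [1.0, -0.001, 0.0, 0.0]
wrist_force: [-6.3, 0.7, 15.9]
width: 0.041
```

{"api": "play_rows", "payload": {
  "targets": [
    {"dx":0,"dy":0,"dz":0,"yaw":0},
    {"dx":0,"dy":0,"dz":0,"yaw":0},
    {"dx":0,"dy":0,"dz":0,"yaw":0},
    {"dx":0,"dy":0,"dz":0,"yaw":0},
    {"dx":0,"dy":0,"dz":-3,"yaw":0},
    {"dx":0,"dy":0,"dz":-7,"yaw":0},
    {"dx":0,"dy":0,"dz":-12,"yaw":0},
    {"dx":0,"dy":0,"dz":-17,"yaw":0},
    {"dx":0,"dy":0,"dz":-22,"yaw":0},
    {"dx":0,"dy":0,"dz":-23,"yaw":0},
    {"dx":0,"dy":0,"dz":-23,"yaw":0}
  ],
  "gripper": 80
}}

```text
t: 21.7
ee_pos: [0.4654, -0.1423, 0.2654]
eef_rot: [1.0, -0.001, 0.002, 0.001]
wrist_force: [0.5, -0.4, -1.0]
width: 0.0588
```

```bash
python3 w.py w16 0 glue_pot soling_tray; python3 -c "
from h import *
to(.55,.325,.2,0)"
```

```text
t 21.7 tcp [ 0.4654 -0.1423  0.2654] F [ 0.5 -0.4 -1. ] w 0.0588
glue_pot 0.92 px 281.0 178.0 [ 0.4634 -0.1412  0.0696] iou 0.92
soling_tray 0.67 px 250.0 176.0 [ 0.4607 -0.1042  0.1529] iou 0.86
dx 8.6 dy -46.7 dz 6.2 yaw -0.1 | heading -0.1 t 21.9
```

View pics/w16.png

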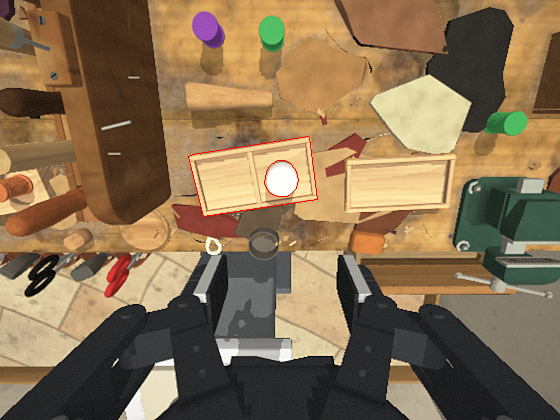

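The pot stands in the right bay at (281,178). Next is the coil.

{"api": "play_rows", "payload": {
  "targets": [
    {"dx":1,"dy":-4.5,"dz":-0.5,"yaw":0},
    {"dx":2,"dy":-9,"dz":-0.5,"yaw":0},
    {"dx":3,"dy":-13.5,"dz":-0.5,"yaw":0},
    {"dx":4,"dy":-18,"dz":-0.5,"yaw":0},
    {"dx":5,"dy":-22.5,"dz":-0.5,"yaw":0},
    {"dx":6,"dy":-27,"dz":-0.5,"yaw":0},
    {"dx":7,"dy":-31.5,"dz":-0.5,"yaw":0},
    {"dx":8,"dy":-36,"dz":0,"yaw":0},
    {"dx":8.5,"dy":-40.5,"dz":1,"yaw":0},
    {"dx":8.5,"dy":-45,"dz":4,"yaw":0},
    {"dx":8.5,"dy":-46.7,"dz":8,"yaw":0},
    {"dx":8.5,"dy":-46.7,"dz":10,"yaw":0},
    {"dx":8.5,"dy":-46.7,"dz":10,"yaw":0},
    {"dx":8.5,"dy":-46.7,"dz":10,"yaw":0},
    {"dx":8.5,"dy":-46.7,"dz":10,"yaw":0}
  ],
  "gripper": 90
}}

```text
t: 23.35
ee_pos: [0.551, 0.3245, 0.165]
eef_rot: [1.0, -0.001, 0.001, -0.0]
wrist_force: [0.7, 0.1, 0.6]
width: 0.0553
```

```bash
python3 w.py w17 0 rubber_coil; python3 -c "
from h import *
to(.570,.325,.013,0)"
```

```text
t 23.4 tcp [0.551  0.3245 0.165 ] F [0.7 0.1 0.6] w 0.0553
rubber_coil 0.7 px 282.0 176.0 [ 0.5701  0.3249 -0.2011] iou 0.95
dx 1.9 dy -0.0 dz 15.2 yaw -0.2 | heading -0.2 t 23.4
```

View pics/w17.png

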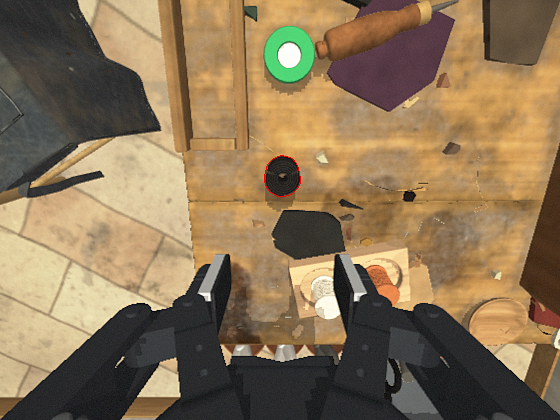

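The coil is at (282,176). Descending onto it.

{"api": "play_rows", "payload": {
  "targets": [
    {"dx":1.9,"dy":0,"dz":4,"yaw":0},
    {"dx":1.9,"dy":0,"dz":8,"yaw":0},
    {"dx":1.9,"dy":0,"dz":12,"yaw":0},
    {"dx":1.9,"dy":0,"dz":14.5,"yaw":0},
    {"dx":1.9,"dy":0,"dz":15.2,"yaw":0},
    {"dx":1.9,"dy":0,"dz":15.2,"yaw":0},
    {"dx":1.9,"dy":0,"dz":15.2,"yaw":0}
  ]
}}

```text
t: 24.15
ee_pos: [0.5704, 0.3254, 0.0139]
eef_rot: [1.0, -0.001, 0.001, -0.001]
wrist_force: [-0.0, -0.0, 0.3]
width: 0.0554
```

```bash
python3 w.py w18 0 rubber_coil
```

```text
t 24.1 tcp [0.5704 0.3254 0.0139] F [-0.  -0.   0.3] w 0.0554
rubber_coil 0.94 px 284.0 272.0 [0.5698 0.3245 0.1548] iou 0.96
```

View pics/w18.png

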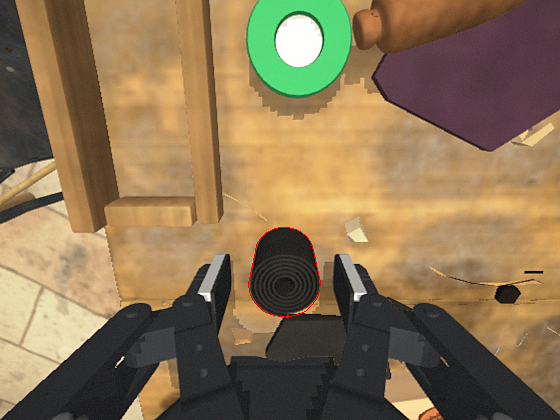

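The coil is centred between the pads. Gripping and lifting high for the crossing.

{"api": "play_rows", "payload": {
  "targets": [
    {"dx":0,"dy":0,"dz":0,"yaw":0},
    {"dx":0,"dy":0,"dz":0,"yaw":0},
    {"dx":0,"dy":0,"dz":0,"yaw":0},
    {"dx":0,"dy":0,"dz":0,"yaw":0},
    {"dx":0,"dy":0,"dz":0,"yaw":0},
    {"dx":0,"dy":0,"dz":-4,"yaw":0},
    {"dx":0,"dy":0,"dz":-9,"yaw":0},
    {"dx":0,"dy":0,"dz":-14,"yaw":0},
    {"dx":-2,"dy":0,"dz":-19,"yaw":0},
    {"dx":-4,"dy":0,"dz":-24,"yaw":0},
    {"dx":-5,"dy":0,"dz":-26,"yaw":0},
    {"dx":-5,"dy":0,"dz":-26,"yaw":0}
  ],
  "gripper": 255,
  "force": 40
}}

```text
t: 25.45
ee_pos: [0.5186, 0.327, 0.2773]
eef_rot: [1.0, 0.0, 0.003, -0.002]
wrist_force: [-0.3, 0.4, 0.5]
width: 0.0338
```

```bash
python3 w.py w19 0; python3 -c "
from h import *
to(.454,-.066,.06,0)"
```

```text
t 25.4 tcp [0.5186 0.327  0.2773] F [-0.3  0.4  0.5] w 0.0338
dx -6.6 dy 39.2 dz 21.4 yaw -0.0 | heading -0.0 t 25.5
```

View pics/w19.png

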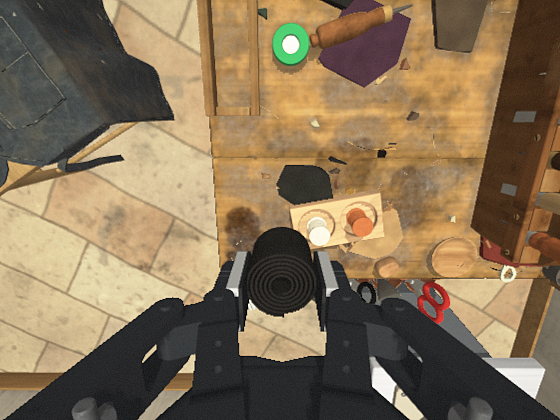

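{"api": "play_rows", "payload": {
  "targets": [
    {"dx":-1,"dy":4.5,"dz":0,"yaw":0},
    {"dx":-2,"dy":9,"dz":0,"yaw":0},
    {"dx":-3,"dy":13.5,"dz":0,"yaw":0},
    {"dx":-4,"dy":18,"dz":0,"yaw":0},
    {"dx":-5,"dy":22.5,"dz":0,"yaw":0},
    {"dx":-6,"dy":27,"dz":0,"yaw":0},
    {"dx":-6.6,"dy":31.5,"dz":0,"yaw":0},
    {"dx":-6.6,"dy":36,"dz":0,"yaw":0},
    {"dx":-6.6,"dy":39.2,"dz":0,"yaw":0},
    {"dx":-6.6,"dy":39.2,"dz":0,"yaw":0},
    {"dx":-6.6,"dy":39.2,"dz":5,"yaw":0},
    {"dx":-6.6,"dy":39.2,"dz":10,"yaw":0},
    {"dx":-6.6,"dy":39.2,"dz":15,"yaw":0},
    {"dx":-6.6,"dy":39.2,"dz":20,"yaw":0},
    {"dx":-6.6,"dy":39.2,"dz":22,"yaw":0},
    {"dx":-6.6,"dy":39.2,"dz":22,"yaw":0},
    {"dx":-6.6,"dy":39.2,"dz":22,"yaw":0}
  ]
}}

```text
t: 27.2
ee_pos: [0.4527, -0.0667, 0.052]
eef_rot: [1.0, -0.001, -0.0, -0.0]
wrist_force: [1.3, -0.7, -0.0]
width: 0.034
```

```bash
python3 w.py w20 0; python3 -c "
from h import *
to(.454,-.066,.0258,0)"
```

```text
t 27.2 tcp [ 0.4527 -0.0667  0.052 ] F [ 1.3 -0.7 -0. ] w 0.034
dx 0.1 dy -0.1 dz 2.7 yaw -0.1 | heading -0.1 t 27.2
```

View pics/w20.png

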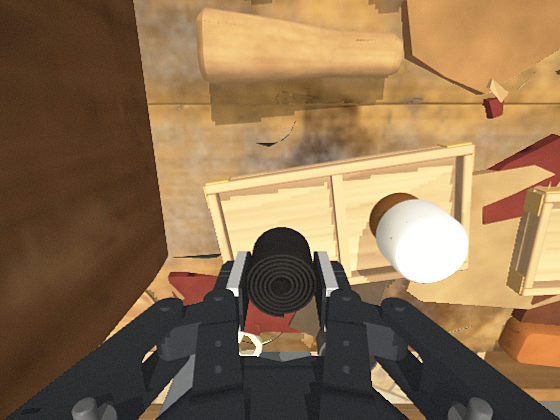

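The coil is over the left bay with the pot clear to its right. Lowering and releasing with a small opening.

{"api": "play_rows", "payload": {
  "targets": [
    {"dx":0.1,"dy":0,"dz":1.5,"yaw":0},
    {"dx":0.1,"dy":0,"dz":2.5,"yaw":0},
    {"dx":0.1,"dy":0,"dz":2.6,"yaw":0},
    {"dx":0.1,"dy":0,"dz":2.7,"yaw":0},
    {"dx":0.1,"dy":0,"dz":2.7,"yaw":0}
  ]
}}

```text
t: 27.75
ee_pos: [0.454, -0.0671, 0.0254]
eef_rot: [1.0, -0.001, 0.0, 0.0]
wrist_force: [0.7, -0.5, -1.1]
width: 0.0338
```

{"api": "play_rows", "payload": {
  "targets": [
    {"dx":0,"dy":0,"dz":0,"yaw":0},
    {"dx":0,"dy":0,"dz":0,"yaw":0},
    {"dx":0,"dy":0,"dz":0,"yaw":0},
    {"dx":0,"dy":0,"dz":0,"yaw":0},
    {"dx":0,"dy":0,"dz":-3,"yaw":0},
    {"dx":0,"dy":0,"dz":-7,"yaw":0},
    {"dx":0,"dy":0,"dz":-12,"yaw":0},
    {"dx":0,"dy":0,"dz":-17,"yaw":0},
    {"dx":0,"dy":0,"dz":-19,"yaw":0},
    {"dx":0,"dy":0,"dz":-19,"yaw":0}
  ],
  "gripper": 117
}}

```text
t: 28.75
ee_pos: [0.4553, -0.0672, 0.2182]
eef_rot: [1.0, -0.001, 0.003, 0.001]
wrist_force: [-0.3, 0.5, 0.0]
width: 0.0462
```

```bash
python3 w.py w21 0 rubber_coil closing_block glue_pot; python3 -c "
from h import *
to(.565,-.077,.2,0)"
```

```text
t 28.8 tcp [ 0.4553 -0.0672  0.2182] F [-0.3  0.5  0. ] w 0.0462
rubber_coil 0.84 px 281.0 186.0 [ 0.4515 -0.0654  0.0298] iou 0.95
closing_block 0.74 px 285.0 86.0 [ 0.5586 -0.0763 -0.1142] iou 0.72
glue_pot 0.56 px 349.0 178.0 [ 0.4634 -0.1439 -0.0351] iou 0.92
dx 11.2 dy 1.0 dz 1.3 yaw -0.1 | heading -0.1 t 28.9
```

View pics/w21.png

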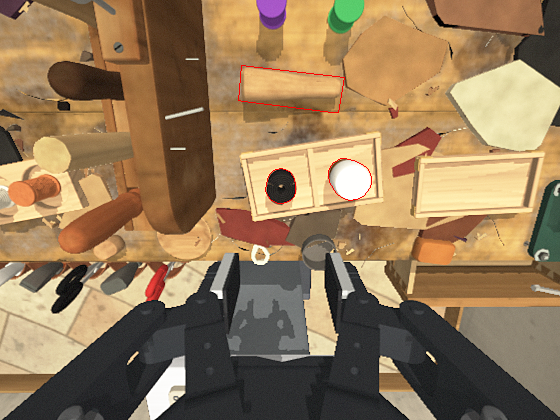

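Run:
```python
from h import *
s=env.state();print(np.round(s["joint_positions"],2))
cal=env.get_calibration("wrist");m=env.masks_of("wrist","closing_block")[0]["mask"].astype(np.uint8)
c=max(cv2.findContours(m,0,1)[0],key=cv2.contourArea)[:,0].astype(float)
for z in(.0,.03):
    q=np.array([ray(cal,u,v,z)[:2] for u,v in c]);r=cv2.minAreaRect((q*1000).astype(np.float32));print(z,r)
```

```text
[ 0.67  0.01 -0.62  1.88  0.    1.26 -1.52]
0.0 ((561.61279296875, -76.27323913574219), (112.95532989501953, 35.500572204589844), 89.90837097167969)
0.03 ((559.2975463867188, -75.50689697265625), (103.4449234008789, 32.51154708862305), 89.90838623046875)
```

Run:
```python
from h import *
im=env.get_image("scene")[:,:,::-1].copy();cal=env.get_calibration("scene")
w=env.get_calibration("wrist");c=-np.array(w["R"]).T@np.array(w["t"]);print("cam",c.round(3))
p=proj(cal,c);cv2.circle(im,(int(p[0]),int(p[1])),3,(0,0,255),1);print(p, proj(cal,env.state()["ee_pos"]))
cv2.imwrite("pics/s22.png",cv2.resize(im[60:290,180:460],None,fx=2.8,fy=2.6,interpolation=2))
```

```text
cam [ 0.534 -0.067  0.356]
[292.7862943  115.97789115] [322.07288736 185.2857606 ]
```

View pics/s22.png

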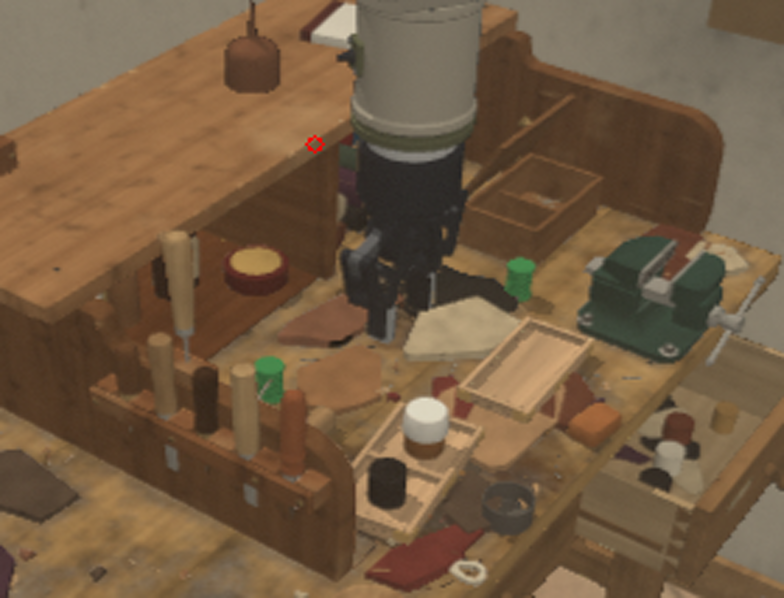

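No camera body protrudes, so gripping with the tool turned +90° beside the partition is safe. Turning over the closing block.

{"api": "play_rows", "payload": {
  "targets": [
    {"dx":4,"dy":1,"dz":0,"yaw":-8},
    {"dx":8,"dy":1,"dz":0,"yaw":-16},
    {"dx":10.5,"dy":1,"dz":0,"yaw":-24},
    {"dx":10.5,"dy":1,"dz":0,"yaw":-32},
    {"dx":10.5,"dy":1,"dz":0,"yaw":-40},
    {"dx":10.5,"dy":1,"dz":0,"yaw":-48},
    {"dx":10.5,"dy":1,"dz":0,"yaw":-56},
    {"dx":10.5,"dy":1,"dz":0,"yaw":-64},
    {"dx":10.5,"dy":1,"dz":0,"yaw":-72},
    {"dx":10.5,"dy":1,"dz":0,"yaw":-80},
    {"dx":10.5,"dy":1,"dz":0,"yaw":-88},
    {"dx":10.5,"dy":1,"dz":0,"yaw":-90},
    {"dx":10.5,"dy":1,"dz":0,"yaw":-90},
    {"dx":10.5,"dy":1,"dz":0,"yaw":-90}
  ]
}}

```text
t: 30.45
ee_pos: [0.5584, -0.0772, 0.2142]
eef_rot: [0.708, 0.706, -0.0, -0.0]
wrist_force: [0.4, 0.1, -0.3]
width: 0.0462
```

```bash
python3 w.py w23 0 closing_block
python3 - <<'E'
from h import *
cal=env.get_calibration("wrist");m=env.masks_of("wrist","closing_block")[0]["mask"].astype(np.uint8)
c=max(cv2.findContours(m,0,1)[0],key=cv2.contourArea)[:,0].astype(float)
for z in(.0,.03):
    q=np.array([ray(cal,u,v,z)[:2] for u,v in c]);print(z,cv2.minAreaRect((q*1000).astype(np.float32)))
to(.561,-.077,.2,90)
print(env.state()["joint_positions"])
E
```

```text
t 30.4 tcp [ 0.5584 -0.0772  0.2142] F [ 0.4  0.1 -0.3] w 0.0462
closing_block 0.98 px 286.0 175.0 [ 0.5625 -0.076  -0.0277] iou 0.69
0.0 ((565.6126708984375, -81.69247436523438), (36.1876106262207, 114.1680679321289), 1.0932526588439941)
0.03 ((565.0559692382812, -74.53807067871094), (33.15011978149414, 104.58525085449219), 1.0932954549789429)
dx 0.0 dy 0.2 dz 1.5 yaw -0.1 | heading 89.9 t 30.6
[ 0.73213855  0.30628076 -0.80923102  1.61628892  0.22730272  1.31716887
 -0.11370242]
```

View pics/w23.png

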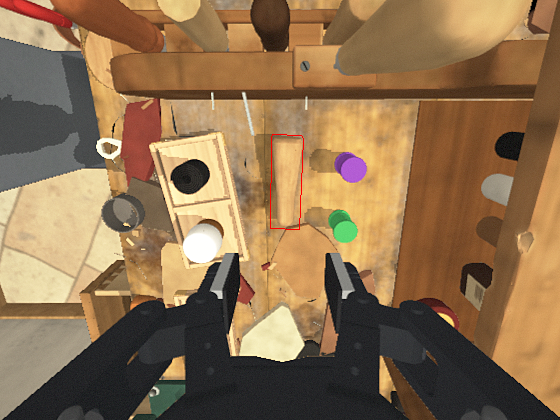

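The block at (287,182) lies square under the jaws, with the purple at (350,167) and green at (343,226) to its right. Descending.

{"api": "play_rows", "payload": {
  "targets": [
    {"dx":0,"dy":0.5,"dz":5,"yaw":0},
    {"dx":0,"dy":0.5,"dz":10,"yaw":0},
    {"dx":0,"dy":0.5,"dz":13,"yaw":0},
    {"dx":0,"dy":0.5,"dz":15,"yaw":0},
    {"dx":0,"dy":0.5,"dz":15,"yaw":0},
    {"dx":0,"dy":0.5,"dz":15,"yaw":0}
  ],
  "gripper": 100
}}

```text
t: 31.2
ee_pos: [0.5639, -0.077, 0.0654]
eef_rot: [0.708, 0.707, 0.0, 0.0]
wrist_force: [0.6, -0.4, 0.5]
width: 0.0518
```

```bash
python3 w.py w24 0 closing_block; python3 -c "
from h import *
to(.564,-.077,.014,90)"
```

```text
t 31.2 tcp [ 0.5639 -0.077   0.0654] F [ 0.6 -0.4  0.5] w 0.0518
closing_block 0.88 px 281.0 217.0 [ 0.5639 -0.0777  0.013 ] iou 0.66
dx 0.0 dy -0.1 dz 5.2 yaw -0.1 | heading 89.9 t 31.3
```

View pics/w24.png

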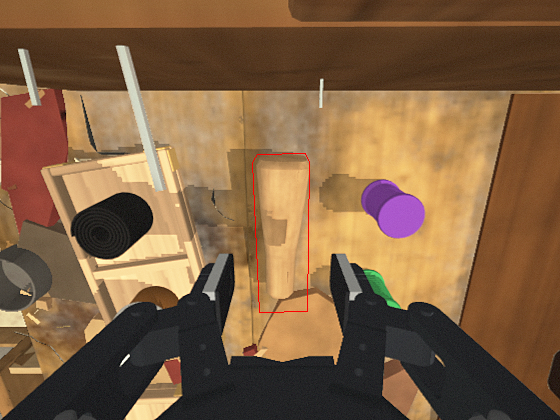

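Run:
```python
from h import *
cal=env.get_calibration("wrist");s=env.state();R=np.array(cal["R"]);K=np.array(cal["intrinsics"])
c=-R.T@np.array(cal["t"])-np.array(s["ee_pos"])
A={'w23':np.array([.5584,-.0772,.2142])+c,'w24':np.array([.5639,-.077,.0654])+c}
def tri(o):
    M=np.zeros((3,3));b=np.zeros(3)
    for k,(u,v) in o.items():
        d=R.T@np.linalg.solve(K,[u,v,1.]);d/=np.linalg.norm(d);P_=np.eye(3)-np.outer(d,d);M+=P_;b+=P_@A[k]
    return np.linalg.solve(M,b)
print("tip",tri({'w23':(255,135),'w24':(158,190)}),"root",tri({'w23':(243,93),'w24':(122,45)}))
print("tip2",tri({'w23':(306,109),'w24':(321,107)}))
im=cv2.imread("pics/w23.png");cv2.imwrite("pics/w23c.png",cv2.resize(im[70:260,180:400],None,fx=3.6,fy=3.1,interpolation=2))
```

```text
tip [ 0.54016144 -0.01128117  0.15338671] root [0.53243288 0.01577733 0.14382034]
tip2 [0.58099701 0.00540505 0.07557576]
```

View pics/w23c.png

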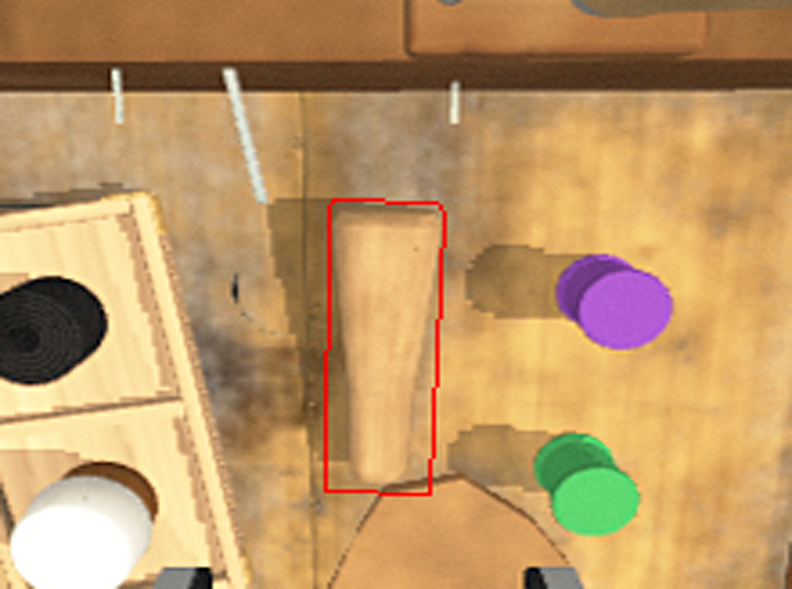

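The nearest fixed thing is the wire tip at y=-0.011, z=0.153, about 20 mm clear of the wrist. Finishing the descent 3 mm toward -y.

{"api": "play_rows", "payload": {
  "targets": [
    {"dx":-0.3,"dy":0,"dz":3,"yaw":0},
    {"dx":-0.3,"dy":0,"dz":4.5,"yaw":0},
    {"dx":-0.3,"dy":0,"dz":5.2,"yaw":0},
    {"dx":-0.3,"dy":0,"dz":5.2,"yaw":0},
    {"dx":-0.3,"dy":0,"dz":5.2,"yaw":0}
  ]
}}

```text
t: 31.8
ee_pos: [0.5642, -0.08, 0.0137]
eef_rot: [0.708, 0.707, 0.0, 0.0]
wrist_force: [0.3, -0.1, 0.5]
width: 0.0515
```

```bash
python3 w.py w25 0 closing_block
```

```text
t 31.8 tcp [ 0.5642 -0.08    0.0137] F [ 0.3 -0.1  0.5] w 0.0515
closing_block 0.98 px 280.0 241.0 [ 0.565  -0.0599  0.0523] iou 0.64
```

View pics/w25.png

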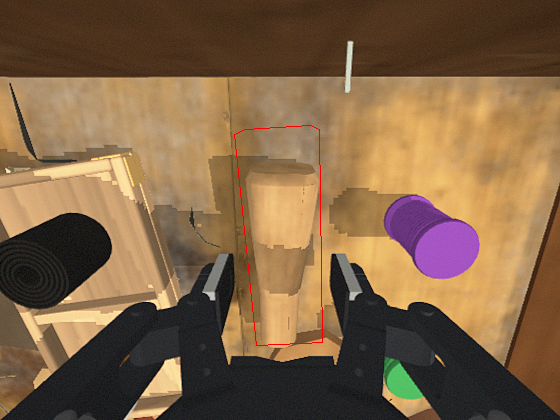

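The waist is between the pads, and both spools are clear to the right. Closing.

{"api": "play_rows", "payload": {
  "targets": [
    {"dx":0,"dy":0,"dz":0,"yaw":0},
    {"dx":0,"dy":0,"dz":0,"yaw":0},
    {"dx":0,"dy":0,"dz":0,"yaw":0},
    {"dx":0,"dy":0,"dz":0,"yaw":0},
    {"dx":0,"dy":0,"dz":0,"yaw":0},
    {"dx":0,"dy":0,"dz":-1,"yaw":0},
    {"dx":0,"dy":0,"dz":-3,"yaw":0},
    {"dx":0,"dy":0,"dz":-6,"yaw":0},
    {"dx":0,"dy":0,"dz":-10,"yaw":0},
    {"dx":0,"dy":0,"dz":-13,"yaw":0},
    {"dx":0,"dy":0,"dz":-13,"yaw":0}
  ],
  "gripper": 255,
  "force": 70
}}

```text
t: 33.0
ee_pos: [0.566, -0.0801, 0.1478]
eef_rot: [0.708, 0.707, 0.002, 0.003]
wrist_force: [0.8, 0.9, -0.7]
width: 0.0255
```

```bash
python3 w.py w26 0; python3 -c "
from h import *
to(.451,-.306,.06,92.5)
im=env.get_image('scene')[:,:,::-1];cv2.imwrite('pics/s26.png',cv2.resize(im[60:290,180:460],None,fx=2.8,fy=2.6,interpolation=2))"
```

```text
t 33.0 tcp [ 0.566  -0.0801  0.1478] F [ 0.8  0.9 -0.7] w 0.0255
dx -22.6 dy -11.4 dz 8.5 yaw -2.6 | heading 89.9 t 33.0
```

View pics/w26.png

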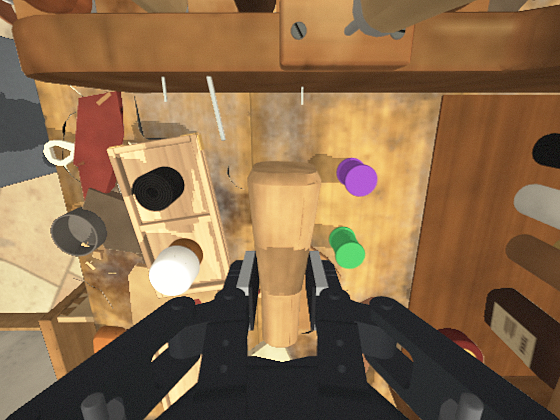

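View pics/s26.png

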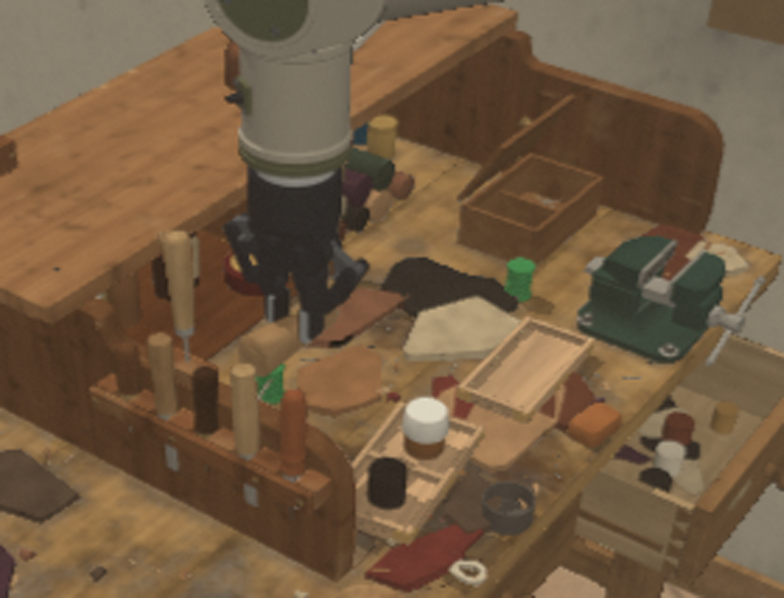

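{"api": "play_rows", "payload": {
  "targets": [
    {"dx":-4,"dy":-2,"dz":0,"yaw":-1},
    {"dx":-8,"dy":-4,"dz":0,"yaw":-2},
    {"dx":-12,"dy":-6,"dz":0,"yaw":-2.5},
    {"dx":-16,"dy":-8,"dz":0,"yaw":-2.5},
    {"dx":-20,"dy":-10,"dz":0,"yaw":-2.5},
    {"dx":-22.6,"dy":-11.4,"dz":0,"yaw":-2.5},
    {"dx":-22.6,"dy":-11.4,"dz":3,"yaw":-2.5},
    {"dx":-22.6,"dy":-11.4,"dz":7,"yaw":-2.5},
    {"dx":-22.6,"dy":-11.4,"dz":9,"yaw":-2.5},
    {"dx":-22.6,"dy":-11.4,"dz":9,"yaw":-2.5},
    {"dx":-22.6,"dy":-11.4,"dz":9,"yaw":-2.5}
  ]
}}

```text
t: 34.2
ee_pos: [0.449, -0.3056, 0.0526]
eef_rot: [0.692, 0.722, 0.0, -0.001]
wrist_force: [-0.5, 0.1, -0.4]
width: 0.0251
```

```bash
python3 w.py w27 0
python3 - <<'E'
from h import *
to(.451,-.306,.0257,92.5)
cal=env.get_calibration("wrist");im=cv2.imread("pics/w27.png")
# tray rim inner outline, predicted
SH['inner']=box(.062,.132,.022)
q=P(cal,pose(np.array([[sx*.031,sy*.066,.022] for sx,sy in((-1,-1),(-1,1),(1,1),(1,-1))]),[.4505,-.303,.06]))
cv2.polylines(im,[q.astype(int)],True,(255,0,0));cv2.imwrite("pics/w27o.png",im)
im=env.get_image('top')[:,:,::-1];cv2.imwrite('pics/t27.png',cv2.resize(im[150:290,255:455],None,fx=4,fy=4,interpolation=2))
im=env.get_image('scene')[:,:,::-1];cv2.imwrite('pics/s27.png',cv2.resize(im[100:280,260:460],None,fx=4,fy=3.3,interpolation=2))
E
```

```text
t 34.2 tcp [ 0.449  -0.3056  0.0526] F [-0.5  0.1 -0.4] w 0.0251
dx -0.0 dy 0.1 dz 2.8 yaw -0.1 | heading 92.4 t 34.2
```

View pics/w27o.png

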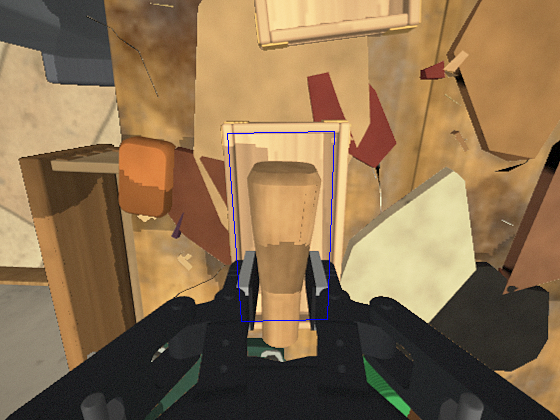

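View pics/s27.png

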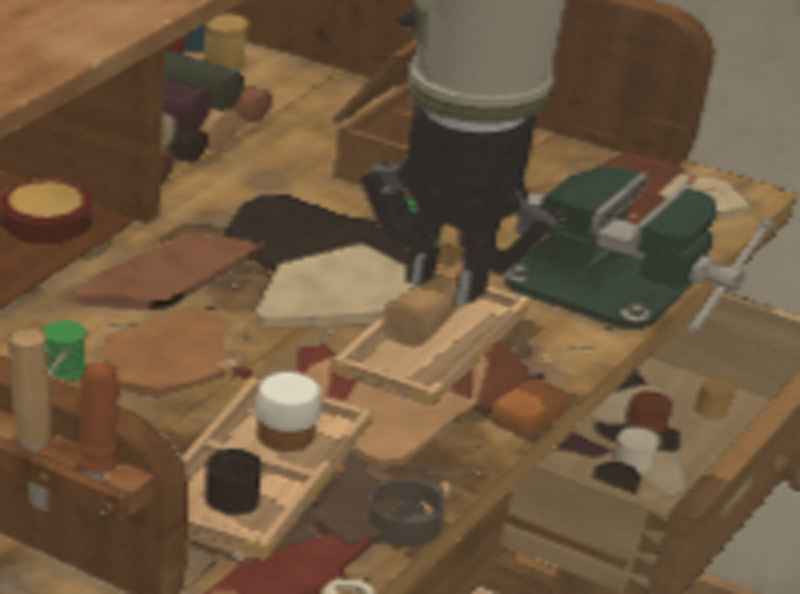

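Run:
```python
from h import *
cal=env.get_calibration("wrist")
for u,v,z in((285,163,.039),(285,178,.076),(280,345,.076),(280,345,.06)): print(v,z,ray(cal,u,v,z).round(4))
```

```text
163 0.039 [ 0.4496 -0.2524  0.039 ]
178 0.076 [ 0.4492 -0.2525  0.076 ]
345 0.076 [ 0.4506 -0.3407  0.076 ]
345 0.06 [ 0.4511 -0.3559  0.06  ]
```

The held block spans y -0.252 to -0.358 and is centred at x 0.450, so it sits inside the bay with over 10 mm each way. Lowering and releasing.

{"api": "play_rows", "payload": {
  "targets": [
    {"dx":0.2,"dy":0.1,"dz":1.5,"yaw":-1},
    {"dx":0.2,"dy":0.1,"dz":2.4,"yaw":-1},
    {"dx":0.2,"dy":0.1,"dz":2.7,"yaw":-1},
    {"dx":0.2,"dy":0.1,"dz":2.7,"yaw":-1},
    {"dx":0.2,"dy":0.1,"dz":2.7,"yaw":-1}
  ]
}}

```text
t: 34.85
ee_pos: [0.4499, -0.3036, 0.0258]
eef_rot: [0.686, 0.728, -0.0, -0.0]
wrist_force: [-3.8, 2.4, 7.4]
width: 0.0253
```

{"api": "play_rows", "payload": {
  "targets": [
    {"dx":0,"dy":0,"dz":0,"yaw":0},
    {"dx":0,"dy":0,"dz":0,"yaw":0},
    {"dx":0,"dy":0,"dz":0,"yaw":0},
    {"dx":0,"dy":0,"dz":0,"yaw":0},
    {"dx":0,"dy":0,"dz":-2,"yaw":0},
    {"dx":0,"dy":0,"dz":-5,"yaw":0},
    {"dx":0,"dy":0,"dz":-10,"yaw":0},
    {"dx":0,"dy":0,"dz":-15,"yaw":0},
    {"dx":0,"dy":0,"dz":-20,"yaw":0},
    {"dx":0,"dy":0,"dz":-22,"yaw":0},
    {"dx":0,"dy":0,"dz":-22,"yaw":0}
  ],
  "gripper": 115
}}

```text
t: 35.95
ee_pos: [0.4516, -0.3047, 0.2494]
eef_rot: [0.686, 0.728, 0.0, 0.003]
wrist_force: [0.2, -0.2, 0.3]
width: 0.0468
```

```bash
python3 w.py w28 0 closing_block long_tray
python3 - <<'E'
from h import *
im=env.get_image('top')[:,:,::-1];cv2.imwrite('pics/t28.png',cv2.resize(im[150:290,135:455],None,fx=2.5,fy=2.5,interpolation=2))
im=env.get_image('scene')[:,:,::-1];cv2.imwrite('pics/s28.png',cv2.resize(im[140:400,140:460],None,fx=2.3,fy=2.3,interpolation=2))
E
```

```text
t 36.0 tcp [ 0.4516 -0.3047  0.2494] F [ 0.2 -0.2  0.3] w 0.0468
closing_block 0.57 px 280.0 168.0 [ 0.4508 -0.3012  0.0938] iou 0.72
long_tray 0.87 px 281.0 171.0 [ 0.4506 -0.3024  0.0526] iou 0.72
```

View pics/w28.png

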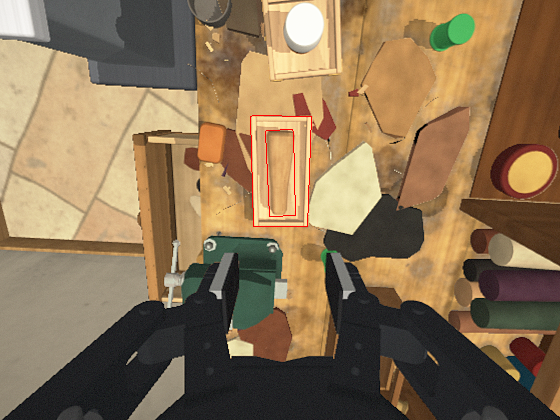

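View pics/s28.png

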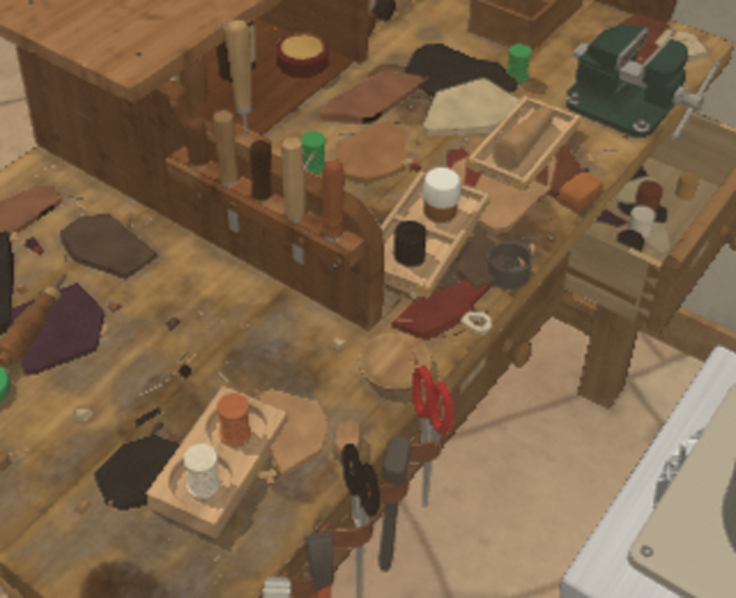

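View pics/t28.png

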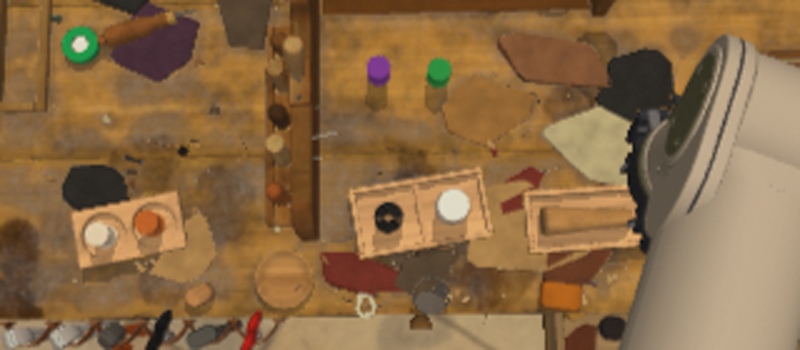

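All five stand upright in their bays, the look-alikes are where they were, and the gripper is clear at z=0.25. Handing in.

```bash
python3 -c "
from rig import env
print(env.hand_in(), env.state()['t'])"
```

```text
the job is handed in; nothing more can be done
the job is handed in; nothing more can be done
```

All five things are put away, and the job was handed in at about 36 s of the 134 s allowed.

- **Spools:** the white spool is in the left well of the spool block and the orange-brown one in the right well.
- **Glue pot and coil:** the pot is in the right bay of the soling tray and the coil in the left bay.
- **Closing block:** it is in the long tray, set down last to follow the order in the task.

In the last scene, top and wrist pictures all five stand upright and clear of the bay walls. The green and purple look-alikes have not moved. The arm covers part of the long tray in the top picture, so the closing block was confirmed from the wrist and scene views instead.

Wrist force was small at each check, with a highest reading of about 17 N while setting the pot down. For the coil and the white spool no contact force was read before release, so each may have dropped by up to a millimetre or so; both look upright.

Two move calls were refused early on for missing fields and resent in full. The networks also reported some wrong matches, such as look-alike spools, which I rejected from the pictures. Hand-in gave no verdict.

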